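# Find the heavy side of a rotor and hold it down

### The arm

A 6-joint arm with a two-finger parallel gripper is mounted at the origin on a cart in front of the work surface, level with it; the furniture and walls round the work are solid. World frame = base frame: x ahead of the robot, y to its left, z up, the work surface at z = 0. Lengths are in m, angles in rad, forces in N, time in s.
With the tool pointing down it reaches from about 0.425 to 0.95 m from the base axis. Payload 3.5 kg.
Tool frame: the origin (TCP) lies on the centre line of the jaws, within the pads' length; the fingertips stand 14 mm ahead of it and the grasp point (between the pads) lies 5 mm behind it (ctrl.finger_overhang is the distance from the TCP to the fingertips, in m); z points along the fingers, y is the line along which they close (so a half turn about z gives the same grasp; the last joint's range is limited). The gripper opens to 85 mm and grips with 20 to 120 N. Pads are 22 mm wide; open, the fingers measure 114 mm over their backs; the gripper's body (76 mm by 85 mm) begins 54 mm behind the grasp point. The pads swing forward as they close: fully open they stand 13 mm farther back than shut.
Start: joints at [-1.372, 0.286, 1.577, -0, 1.279, -0.15], TCP at [0.231, -0.634, 0.245] pointing down, gripper open.
Joint ranges: [-2.77, 2.77], [-0.9, 2.22], [0.21, 2.48], [-1.53, 4.67], [0.24, 2.81], [-2.84, 2.84]. Speed limits (rad/s): [2.79, 2.79, 3.14, 3.14, 3.14, 3.14].

### API

Orientations are given as a unit quaternion [x, y, z, w].
In Python, from plant import ctrl gives the robot as it stands.
- The arm moves only by the tool send_rows, never from a script. Its argument "moves" is text: rows parted by semicolons, each of 7 numbers parted by spaces: the turn, a rotation vector about the tool's x, y, z in units of 360 degrees (1.0 is 360 degrees), then the shift along the tool's x, y, z in units of 20 cm (1.0 is 20 cm), then the gripper's target within -1 to 1 (fully open at 1, half-way at 0, shut at -1). A call has 1 to 12 rows; each row is the pose to reach, as a shift and turn from the pose commanded when the call began, along the tool's axes at that moment, turning the shorter way round; what a row does not reach only later rows make up. A row lasts 1/8 s, in which the tool goes at most 62.5 mm and 10.7 degrees, less where a joint would pass 70% of its speed; a pose out of reach is approached as far as the arm can. A call with a number of a shift or a turn outside -1 to 1 is refused whole. A call with a gripper value outside its range is refused whole. The fingers move at their own pace and stop on an object; "newtons" is the grip in N (left out, the last holds). Time passes only in rows, so rows that repeat a pose let the fingers close. It gives the time, the measured TCP pose, the force, the opening and the grip force at its end, in the units of the state.
- ctrl.get_state(): the state, without advancing time (a new reading comes with each control period).
- ctrl.read_camera(name): name is "scene" or "side" or "wrist"; returns a dict with "image" (420x560x3 uint8, red, green, blue), "fovy" (degrees; the focal length in pixels is half the picture's height over the tangent of half this angle, whatever the lens; pixels are square), "cx", "cy" (the principal point, pixels), "extrinsics" (4x4, takes a point from camera to world coordinates). Camera axes: x right, y up, looking along -z (the intrinsics and any distortion apply to the point x, -y, -z); pixel columns grow to the right and rows downward; lengths in m; the calibration is good to about 2 mm. A picture is of the moment at which its call begins. There is no depth.
- ctrl.sign_off(): hands the job in; it is judged then, once.
The state is a dict: "time": time; "qpos": joint angles; "dq": joint speeds; "joint_efforts": joint torques, N m; "eef_pos": TCP position; "tcp_rot": TCP orientation; "contact_force": force on the tool from outside, world axes, zero at the start; "wrist_torque": the same for the moment, N m; "opening": opening from 0.0 (shut) to 1.0 (fully open); "finger_force": force on a finger pad.
Only numpy, scipy, OpenCV 4.12 (cv2) and the standard library are available. Lean on these libraries where they do the work, as an engineer would, in place of code of your own. Each camera call takes 0.05 s, during which the arm holds its last target. There are 200 camera calls.

### The job

The metal rotor on the balancing stand is heavier on one side, which cannot be seen, and its stiff bearings keep it wherever it is left. Turn it by hand, feel which side is heavy, then bring the heavy side straight down below the axle and hold it there: finish with the gripper still pinching the rotor and the rotor still. Leave the other things on the bench where they are.

Things in the scene. Friction and masses are not known exactly. Their poses are not given: they have to be found in the camera images.
- stand: Grey balancing stand, fixed to the bench; origin under the middle of its 150 x 150 x 12 mm base plate. Two uprights, 40 mm wide along y, stand either side of the rotor, inner faces (bearing housings) 44 mm from the rotor's middle plane along x; the housings reach 20 mm above the axle.
- axle (a point): Centre of the rotor, on its level axle, 95 mm above the bench; fixed to the stand, it does not turn with the rotor. x runs along the axle, y level across it, z up. The steel rotor is a plain upright disc, 120 mm in diameter, 18 mm thick along x, with flat faces and a hub 34 mm in diameter and 36 mm long.
- rim_top (a point): Highest point of the rotor's rim (middle of its 18 mm thickness), 60 mm above the axle; fixed to the stand. The rim stands free here and can be pinched across the two flat faces from above and swung round the axle, and gripped anew. Same axes as the axle point.
- rotor (a joint): Turn of the rotor about the axle, rad, -7 to 7; 0 with its yellow index mark on top, growing as the top goes to the axle point's +y. Friction in the bearings about 0.32 N m; the heavy side pulls with up to 0.20 to 0.28 N m more or less, so it stays where left. Heavy side (slug, 38 mm off axis): a new place each time, 40 degrees or more from the bottom at start; mark and holes tell nothing.
- tube_mid (a point): Centre of a capped sample tube standing on the bench, 30 mm in diameter, 96 mm tall, white with a blue cap; a bystander.
- pot_mid (a point): Centre of a white specimen pot standing on the bench, 48 mm in diameter, 83 mm tall; a bystander.
- marker_mid (a point): Centre of a red felt marker lying on the bench, 142 mm long, 14 mm thick; a bystander.

How it is judged:
At the end, for the whole second after the job is handed in: The hidden heavy side is below the axle, within 18 degrees of straight down (the slug's centre within 12 mm of the plumb line), the rotor is still (under 0.1 rad/s), and the fingers still pinch it: more than 2 N, with the grasp point within 74 mm of the axle's middle (y of slug_c0 in the frame of axle between -0.012 and 0.012 m and z of slug_c0 in the frame of axle below 0 m and velocity of joint rotor between -0.1 and 0.1 rad/s and contact force between the fingers and rotor above 2 N and distance between the grasp point and axle below 0.074 m); the arm keeps its last pose, push and grip.
It fails at once if a bystander (tube, pot or marker) is moved by more than 30 mm (distance of any of tube_mid, pot_mid, marker_mid from where it was at the start of the episode above 0.03 m).
It also fails if it takes over 72 s, if anything falls off the work surface, if the arm or the gripper's body presses on something with over 40 N, if the wrist force passes 120 N, or if a joint passes its speed limit or range.

## Working session

There is one attempt and no reset: what is moved stays moved. The work goes in short steps, Python scripts to look and compute and a tool call to move; the robot and the scene stay as the last step left them, time stands still between calls to the robot, and variables do not carry over. Pictures are saved under pics/ and viewed, at most 10 in all, crops included, and the job is handed in when it is done.

Besides the shell and the picture viewer there is one more tool, called by a JSON object that holds its "api" and its "payload". send_rows: Moves the arm, as the interface text tells. Its arguments: {"type":"object","properties":{"moves":{"type":"string"},"newtons":{"type":"number"}},"required":["moves"]}

```bash
mkdir -p pics; ls; python3 - <<'E'
from plant import ctrl
import cv2
s=ctrl.get_state();print(s)
for n in("scene","side"):
    c=ctrl.read_camera(n);cv2.imwrite(f"pics/{n}0.png",c["image"][:,:,::-1]);print(n,c["fovy"],c["cx"],c["cy"],c["extrinsics"],[k for k in c])
print(ctrl.finger_overhang)
E
```

```text
pics
{'time': 0.0, 'qpos': array([-1.37199553e+00,  2.87233248e-01,  1.57820503e+00,  3.11889845e-06,
        1.27859925e+00, -1.50004796e-01]), 'dq': array([ 0.00033676, -0.00075331,  0.00078311,  0.00012789,  0.00161797,
       -0.00054558]), 'joint_efforts': array([ 1.10784302e-03, -4.05970824e+01, -2.92628145e+01, -2.71197827e-06,
        5.73693032e-03,  5.24442058e-06]), 'eef_pos': array([ 0.230597  , -0.63371323,  0.24388691]), 'tcp_rot': array([ 9.84829684e-01,  1.73519449e-01, -2.83296839e-05, -1.22210882e-03]), 'contact_force': array([ 0.45539103,  0.68566361, -0.27408449]), 'wrist_torque': array([-0.00861714,  0.02222324, -0.02159125]), 'finger_force': 0.0, 'opening': 0.9964470613740406}
scene 56.839709071511365 281.1839409949226 209.06338922697648 [[ 0.71069597  0.29742085 -0.63753594 -0.04998737]
 [-0.70335725  0.28219396 -0.65242252 -0.56783022]
 [-0.01413527  0.91208958  0.40974722  0.49780273]
 [ 0.          0.          0.          1.        ]] ['image', 'fovy', 'cx', 'cy', 'extrinsics']
side 48.02092479379323 276.7776559801659 205.6145328820717 [[ 0.99693668  0.0508533  -0.05942387  0.47340426]
 [-0.0780024   0.59075209 -0.80307384 -0.94030971]
 [-0.00573418  0.80524897  0.59290911  0.84627281]
 [ 0.          0.          0.          1.        ]] ['image', 'fovy', 'cx', 'cy', 'extrinsics']
0.014
```

View pics/scene0.png

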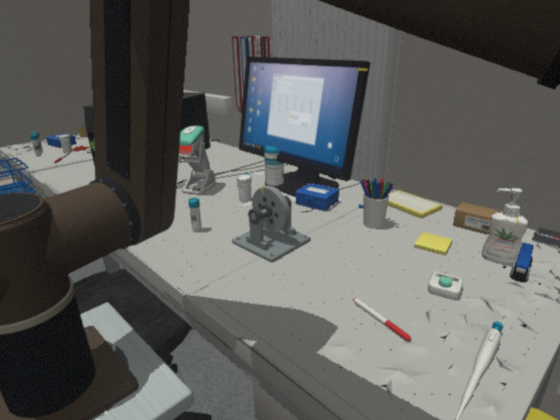

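View pics/side0.png

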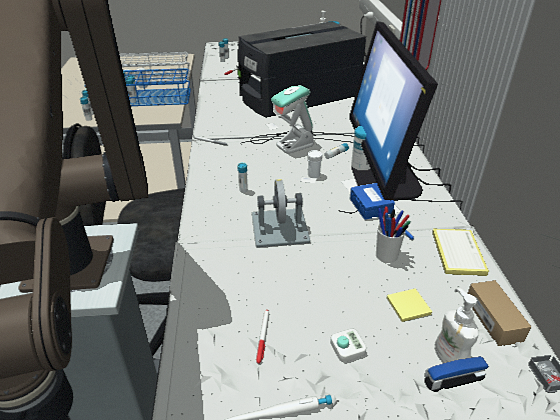

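The stand appears at about (271,222) in scene and (281,213) in side. The tube, pot and marker are clear of it. Next I'll enlarge the stand in both views.

```bash
python3 - <<'E'
import cv2,numpy as np
a=cv2.imread("pics/scene0.png")[175:265,225:317];b=cv2.imread("pics/side0.png")[160:250,235:327]
f=lambda i:cv2.resize(i,None,fx=4.3,fy=4.3,interpolation=cv2.INTER_CUBIC)
cv2.imwrite("pics/crop0.png",np.hstack([f(a),f(b)]))
E
```

```text
(no output)
```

View pics/crop0.png

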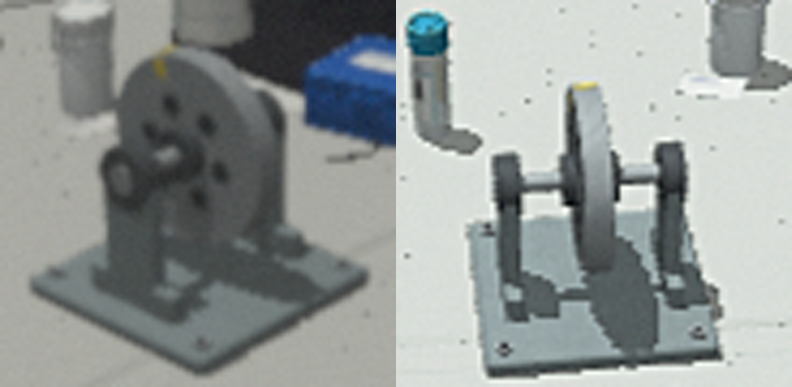

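```bash
cat >h.py <<'E'
import numpy as np
from plant import ctrl
def ray(c,u,v):
    f=210/np.tan(np.radians(c["fovy"])/2)
    d=np.array([(u-c["cx"])/f,-(v-c["cy"])/f,-1]);E=c["extrinsics"]
    return E[:3,3],E[:3,:3]@d
def atz(c,u,v,z):
    o,d=ray(c,u,v);return o+d*(z-o[2])/d[2]
def tri(r):
    A=0;b=0
    for o,d in r:
        d=d/np.linalg.norm(d);P=np.eye(3)-np.outer(d,d);A=A+P;b=b+P@o
    return np.linalg.solve(A,b)
def proj(c,p):
    f=210/np.tan(np.radians(c["fovy"])/2);E=c["extrinsics"];q=E[:3,:3].T@(np.array(p)-E[:3,3])
    return np.array([c["cx"]-f*q[0]/q[2],c["cy"]+f*q[1]/q[2]])
E
python3 - <<'E'
from h import *
np.set_printoptions(precision=4,suppress=True)
a=ctrl.read_camera("scene");b=ctrl.read_camera("side")
S=lambda x,y:(225+x/4.3,175+y/4.3)
T=lambda x,y:(235+(x-396)/4.3,160+y/4.3)
for p in((32,281),(205,366),(367,268)):print("sc",atz(a,*S(*p),.012))
for p in((468,224),(488,368),(720,352)):print("sd",atz(b,*T(*p),.012))
print("near housing", tri([ray(a,*S(122,178)),ray(b,*T(507,180))]))
print("hub", tri([ray(a,*S(185,158)),ray(b,*T(588,182))]))
print("rimtop", tri([ray(a,*S(185,50)),ray(b,*T(587,86))]))
for n,p,q in(("tube",(196,215),(243,178)),("pot",(245,189),(315,165)),("marker",(382,320),(263,337))):print(n,tri([ray(a,*p),ray(b,*q)]))
E
```

```text
sc [0.479  0.1566 0.012 ]
sc [0.4848 0.0109 0.012 ]
sc [0.6313 0.0216 0.012 ]
sd [0.4814 0.164  0.012 ]
sd [0.4886 0.0144 0.012 ]
sd [0.6345 0.0173 0.012 ]
near housing [0.5071 0.1021 0.0904]
hub [0.5588 0.1043 0.0846]
rimtop [0.5587 0.103  0.1561]
tube [0.4604 0.2916 0.0484]
pot [0.6962 0.3646 0.0388]
marker [ 0.4898 -0.2821  0.005 ]
```

{"api": "send_rows", "payload": {"moves": "0 0 0 0.93 -0.96 -0.06 1;0 0 0 0.93 -0.96 -0.06 1;0 0 0 0.93 -0.96 -0.06 1;0 0 0 0.93 -0.96 -0.06 1;0 0 0 0.93 -0.96 -0.06 1"}}

```text
time: 0.82
eef_pos: [0.3409, -0.3875, 0.2574]
tcp_rot: [0.985, 0.175, 0.0, 0.0]
contact_force: [-0.7, -0.9, -0.7]
opening: 1.002
finger_force: 0.0
```

{"api": "send_rows", "payload": {"moves": "0 0 0 0.93 -0.96 -0.06 1;0 0 0 0.93 -0.96 -0.06 1;0 0 0 0.93 -0.96 -0.06 1;0 0 0 0.93 -0.96 -0.06 1;0 0 0 0.93 -0.96 -0.06 1"}}

```text
time: 1.45
eef_pos: [0.4501, -0.1442, 0.2697]
tcp_rot: [0.985, 0.175, 0.0, 0.0]
contact_force: [-0.1, 0.1, 0.0]
opening: 1.0
finger_force: 0.0
```

{"api": "send_rows", "payload": {"moves": "0 0 -0.202 0.92 -0.95 -0.06 -0.1;0 0 -0.202 0.92 -0.95 -0.06 -0.1;0 0 -0.202 0.92 -0.95 -0.06 -0.1;0 0 -0.202 0.92 -0.95 -0.06 -0.1;0 0 -0.202 0.92 -0.95 -0.06 -0.1;0 0 -0.202 0.92 -0.95 -0.06 -0.1;0 0 -0.202 0.92 -0.95 -0.06 -0.1;0 0 -0.202 0.92 -0.95 -0.06 -0.1;0 0 -0.202 0.92 -0.95 -0.06 -0.1"}}

```text
time: 2.58
eef_pos: [0.5573, 0.0947, 0.2812]
tcp_rot: [0.691, 0.723, -0.0, 0.0]
contact_force: [0.1, 0.4, 0.0]
opening: 0.447
finger_force: 0.0
```

```bash
python3 - <<'E'
from plant import ctrl
import cv2
s=ctrl.get_state();print(s["time"],s["qpos"],s["eef_pos"],s["tcp_rot"],s["opening"],s["contact_force"])
c=ctrl.read_camera("wrist");cv2.imwrite("pics/w0.png",c["image"][:,:,::-1]);print(c["extrinsics"])
E
```

```text
2.575 [-1.11414572e-02  1.85170164e-02  1.81169702e+00 -1.67938694e-04
  1.31151759e+00 -5.56034377e-02] [0.55731867 0.09465847 0.28115691] [ 6.91198101e-01  7.22665326e-01 -1.06739962e-04  4.69653234e-06] 0.44745415539552214 [0.05576853 0.44180052 0.01354877]
[[ 9.99029374e-01 -4.19405441e-02 -1.34648223e-02  5.53449919e-01]
 [ 4.40447058e-02  9.46871644e-01  3.18581470e-01  1.77451610e-01]
 [-6.12021762e-04 -3.18865301e-01  9.47799845e-01  4.10517526e-01]
 [ 0.00000000e+00  0.00000000e+00  0.00000000e+00  1.00000000e+00]]
```

View pics/w0.png

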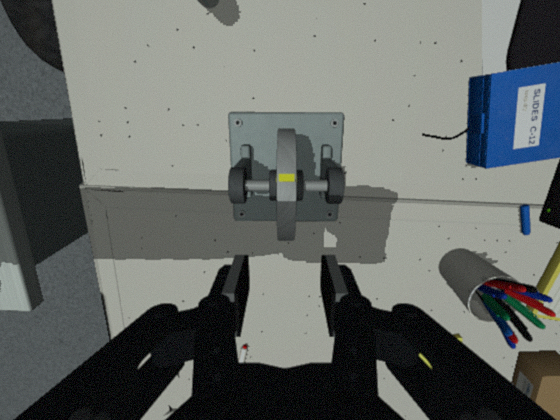

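The wrist view shows the plate corners at (229,112), (341,112), (345,219) and (231,221). The axle ends are at (238,185) and (337,185), and the rotor is a strip at column 286 with the yellow mark at (286,178).

```bash
python3 - <<'E'
from h import *
np.set_printoptions(precision=4,suppress=True)
w=ctrl.read_camera("wrist")
C=[atz(w,*p,.012) for p in((229,112),(341,112),(345,219),(231,221))];print(np.array(C),np.mean(C,0))
A=[atz(w,*p,.095) for p in((248,186),(327,186))];print(A,np.mean(A,0))
m=np.mean(A,0)
for p in((287,129),(286,239),(286,186)):print(atz(w,*p,.095))
for dy in(-.06,0,.06):print(proj(w,m+[0,dy,0]),proj(w,m+[0,dy/60*0,.06]))
a=ctrl.read_camera("scene");b=ctrl.read_camera("side")
for h in((.5565,.09),(.5565,.1)):
  print(h,[(proj(a,[*h,.095])-[225,175])*4.3],[(proj(b,[*h,z])-[235,160])*4.3+[396,0] for z in(.095,.155)])
# triangulate axle middle from the wrist and side pics
print(tri([ray(w,286,186),ray(b,235+192/4.3,160+182/4.3)]), tri([ray(w,286,178),ray(b,235+187/4.3,160+86/4.3)]))
E
```

```text
[[0.4826 0.1703 0.012 ]
 [0.6253 0.1766 0.012 ]
 [0.6464 0.0317 0.012 ]
 [0.4833 0.0214 0.012 ]] [0.5594 0.1    0.012 ]
[array([0.5169, 0.0957, 0.095 ]), array([0.6032, 0.0995, 0.095 ])] [0.56   0.0976 0.095 ]
[0.5567 0.1578 0.095 ]
[0.5613 0.0343 0.095 ]
[0.5584 0.0975 0.095 ]
[285.0182 236.3721] [288.1057 202.4339]
[287.497 186.   ] [288.1057 202.4339]
[290.286  129.3261] [288.1057 202.4339]
(0.5565, 0.09) [array([197.4147, 148.8108])] [array([586.4042, 183.575 ]), array([586.1509, 104.3698])]
(0.5565, 0.1) [array([185.8202, 144.0264])] [array([585.1072, 174.3399]), array([584.8186,  95.3807])]
[0.5583 0.0966 0.0913] [0.557  0.1188 0.1496]
```

{"api": "send_rows", "payload": {"moves": "0 0 0 0.01 0.003 0.69 -0.1;0 0 0 0.01 0.003 0.69 -0.1;0 0 0 0.01 0.003 0.69 -0.1;0 0 0 0.01 0.003 0.69 -0.1;0 0 0 0.01 0.003 0.69 -1;0 0 0 0.01 0.003 0.69 -1;0 0 0 0.01 0.003 0.69 -1;0 0 0 0.01 0.003 0.69 -1;0 0 0 0.01 0.003 0.69 -1", "newtons": 80}}

```text
time: 3.9
eef_pos: [0.5586, 0.0971, 0.1471]
tcp_rot: [0.69, 0.723, 0.001, 0.001]
contact_force: [-4.0, -0.4, 5.7]
opening: 0.191
finger_force: 81.5
```

```bash
cat > st.py <<'E'
from plant import ctrl
import numpy as np
np.set_printoptions(precision=4,suppress=True)
def mean(n=1):
    s=ctrl.get_state();return s
s=ctrl.get_state()
from scipy.spatial.transform import Rotation as R
z=R.from_quat(s["tcp_rot"]).as_matrix()[:,2]
print(s["time"],s["eef_pos"],"tilt",np.degrees(np.arctan2(-z[1],-z[2])),"F",s["contact_force"],"M",s["wrist_torque"],s["opening"],s["finger_force"],"q",s["qpos"])
E
python3 st.py; python3 - <<'E'
from plant import ctrl
import cv2,numpy as np
c=ctrl.read_camera("wrist")["image"][:,:,::-1];d=ctrl.read_camera("side")["image"][110:250,205:345,::-1]
cv2.imwrite("pics/g0.png",np.hstack([cv2.resize(c,(400,300)),cv2.resize(d,(300,300))]))
E
```

```text
3.9 [0.5586 0.0971 0.1471] tilt 0.011763707191353868 F [-4.0137 -0.4069  5.673 ] M [-0.0909  0.8454 -0.2066] 0.19110244657429915 81.47687315940857 q [-0.0067  0.1512  1.9263 -0.0002  1.0615 -0.0532]
```

View pics/g0.png

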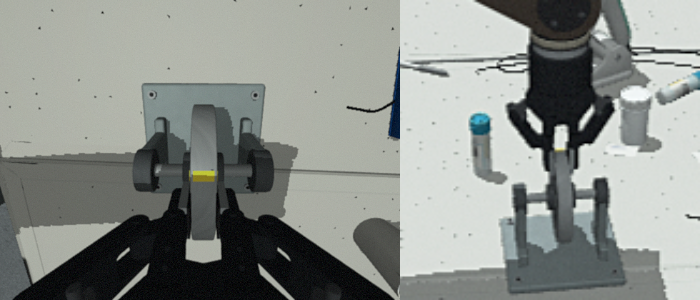

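The rim is gripped. Next I'll swing it in small arcs and log the wrench while it moves.

```bash
cat > lg.py <<'E'
from plant import ctrl
import numpy as np,sys
from scipy.spatial.transform import Rotation as R
s=ctrl.get_state();z=R.from_quat(s["tcp_rot"]).as_matrix()[:,2]
phi=np.degrees(np.arctan2(-z[1],-z[2]))
row=[float(sys.argv[1]),s["time"],phi,*s["eef_pos"],*s["contact_force"],*s["wrist_torque"]]
open("log.txt","a").write(" ".join("%.5f"%v for v in row)+"\n")
print("phi %.1f F %s M %s p %s ff %.0f"%(phi,s["contact_force"].round(1),s["wrist_torque"].round(2),s["eef_pos"].round(4),s["finger_force"]),s["qpos"].round(2))
E
python3 lg.py 0
```

```text
phi 0.0 F [-3.9 -1.4  5.8] M [-0.09  0.88 -0.17] p [0.5586 0.0971 0.1471] ff 81 [-0.01  0.15  1.93 -0.    1.06 -0.05]
```

{"api": "send_rows", "payload": {"moves": "0 -0.0139 0 0.0209 0 0.0009 -1;0 -0.0278 0 0.0417 0 0.0036 -1"}}

```text
time: 4.25
eef_pos: [0.5582, 0.106, 0.1465]
tcp_rot: [0.688, 0.72, -0.059, 0.065]
contact_force: [-3.8, 1.8, 3.3]
opening: 0.189
finger_force: 81.1
```

```bash
python3 lg.py 1
```

```text
phi 10.1 F [-3.8  1.8  3.3] M [ 0.32  0.9  -0.18] p [0.5582 0.106  0.1465] ff 81 [ 0.08  0.17  1.91 -0.2   1.07  0.14]
```

{"api": "send_rows", "payload": {"moves": "0 -0.0139 0 0.0209 0 0.0009 -1;0 -0.0278 0 0.0417 0 0.0036 -1"}}

```text
time: 4.5
eef_pos: [0.5578, 0.1148, 0.1443]
tcp_rot: [0.681, 0.712, -0.119, 0.127]
contact_force: [-3.4, 2.2, 4.0]
opening: 0.196
finger_force: 81.1
```

```bash
python3 lg.py 1
```

```text
phi 20.0 F [-3.4  2.2  4. ] M [ 0.48  0.88 -0.35] p [0.5578 0.1148 0.1443] ff 81 [ 0.17  0.22  1.89 -0.39  1.11  0.31]
```

{"api": "send_rows", "payload": {"moves": "0 -0.0139 0 0.0209 0 0.0009 -1;0 -0.0278 0 0.0417 0 0.0036 -1"}}

```text
time: 4.75
eef_pos: [0.5575, 0.123, 0.1407]
tcp_rot: [0.668, 0.698, -0.177, 0.189]
contact_force: [-3.7, 4.4, 3.4]
opening: 0.189
finger_force: 81.3
```

```bash
python3 lg.py 1
```

```text
phi 30.0 F [-3.7  4.4  3.4] M [ 0.68  0.87 -0.43] p [0.5575 0.123  0.1407] ff 81 [ 0.24  0.27  1.86 -0.56  1.18  0.46]
```

{"api": "send_rows", "payload": {"moves": "0 -0.0139 0 0.0209 0 0.0009 -1;0 -0.0278 0 0.0417 0 0.0036 -1"}}

```text
time: 5.0
eef_pos: [0.5572, 0.1304, 0.1357]
tcp_rot: [0.65, 0.679, -0.234, 0.249]
contact_force: [-2.7, 5.1, 3.7]
opening: 0.196
finger_force: 81.4
```

```bash
python3 lg.py 1
```

```text
phi 39.9 F [-2.7  5.1  3.7] M [ 0.77  0.85 -0.51] p [0.5572 0.1304 0.1357] ff 81 [ 0.31  0.34  1.83 -0.71  1.27  0.59]
```

{"api": "send_rows", "payload": {"moves": "0 -0.0139 0 0.0209 0 0.0009 -1;0 -0.0278 0 0.0417 0 0.0036 -1"}}

```text
time: 5.25
eef_pos: [0.5569, 0.1369, 0.1295]
tcp_rot: [0.627, 0.655, -0.289, 0.307]
contact_force: [-2.9, 7.3, 3.9]
opening: 0.19
finger_force: 81.6
```

```bash
python3 lg.py 1
```

```text
phi 49.8 F [-2.9  7.3  3.9] M [ 0.89  0.85 -0.59] p [0.5569 0.1369 0.1295] ff 82 [ 0.36  0.42  1.8  -0.84  1.37  0.69]
```

{"api": "send_rows", "payload": {"moves": "0 0.0139 0 -0.0209 0 0.0009 -1;0 0.0278 0 -0.0417 0 0.0036 -1"}}

```text
time: 5.5
eef_pos: [0.5571, 0.1314, 0.1346]
tcp_rot: [0.65, 0.68, -0.232, 0.246]
contact_force: [-2.7, 7.4, 1.1]
opening: 0.191
finger_force: 82.0
```

```bash
python3 lg.py -1
```

```text
phi 39.5 F [-2.7  7.4  1.1] M [ 0.84  0.68 -0.51] p [0.5571 0.1314 0.1346] ff 82 [ 0.31  0.34  1.83 -0.7   1.26  0.59]
```

{"api": "send_rows", "payload": {"moves": "0 0.0139 0 -0.0209 0 0.0009 -1;0 0.0278 0 -0.0417 0 0.0036 -1"}}

```text
time: 5.75
eef_pos: [0.5574, 0.1239, 0.1399]
tcp_rot: [0.668, 0.699, -0.174, 0.186]
contact_force: [-2.2, 7.2, 0.8]
opening: 0.192
finger_force: 81.8
```

```bash
python3 lg.py -1
```

```text
phi 29.5 F [-2.2  7.2  0.8] M [ 0.85  0.78 -0.45] p [0.5574 0.1239 0.1399] ff 82 [ 0.24  0.27  1.86 -0.55  1.17  0.46]
```

{"api": "send_rows", "payload": {"moves": "0 0.0139 0 -0.0209 0 0.0009 -1;0 0.0278 0 -0.0417 0 0.0036 -1"}}

```text
time: 6.0
eef_pos: [0.5578, 0.1158, 0.1437]
tcp_rot: [0.681, 0.712, -0.116, 0.125]
contact_force: [-2.8, 5.7, 1.0]
opening: 0.19
finger_force: 81.7
```

```bash
python3 lg.py -1
```

```text
phi 19.6 F [-2.8  5.7  1. ] M [ 0.63  0.73 -0.38] p [0.5578 0.1158 0.1437] ff 82 [ 0.17  0.21  1.89 -0.38  1.11  0.3 ]
```

{"api": "send_rows", "payload": {"moves": "0 0.0139 0 -0.0209 0 0.0009 -1;0 0.0278 0 -0.0417 0 0.0036 -1"}}

```text
time: 6.25
eef_pos: [0.5581, 0.1072, 0.1461]
tcp_rot: [0.688, 0.721, -0.057, 0.062]
contact_force: [-2.7, 4.7, 2.1]
opening: 0.19
finger_force: 81.6
```

```bash
python3 lg.py -1
```

```text
phi 9.6 F [-2.7  4.7  2.1] M [ 0.47  0.73 -0.34] p [0.5581 0.1072 0.1461] ff 82 [ 0.08  0.17  1.91 -0.19  1.07  0.13]
```

{"api": "send_rows", "payload": {"moves": "0 0.0139 0 -0.0209 0 0.0009 -1;0 0.0278 0 -0.0417 0 0.0036 -1"}}

```text
time: 6.5
eef_pos: [0.5585, 0.0983, 0.1469]
tcp_rot: [0.691, 0.723, 0.003, -0.001]
contact_force: [-2.5, 2.8, 1.3]
opening: 0.193
finger_force: 81.5
```

```bash
python3 lg.py -1
```

```text
phi -0.3 F [-2.5  2.8  1.3] M [ 0.14  0.81 -0.3 ] p [0.5585 0.0983 0.1469] ff 82 [-0.01  0.15  1.93  0.01  1.06 -0.06]
```

{"api": "send_rows", "payload": {"moves": "0 0.0139 0 -0.0209 0 0.0009 -1;0 0.0278 0 -0.0417 0 0.0036 -1"}}

```text
time: 6.75
eef_pos: [0.5589, 0.0894, 0.1462]
tcp_rot: [0.687, 0.721, 0.063, -0.063]
contact_force: [-3.1, 1.8, 2.1]
opening: 0.192
finger_force: 81.5
```

```bash
python3 lg.py -1
```

```text
phi -10.2 F [-3.1  1.8  2.1] M [-0.17  0.74 -0.21] p [0.5589 0.0894 0.1462] ff 82 [-0.1   0.15  1.94  0.2   1.09 -0.24]
```

{"api": "send_rows", "payload": {"moves": "0 0.0139 0 -0.0209 0 0.0009 -1;0 0.0278 0 -0.0417 0 0.0036 -1"}}

```text
time: 7.0
eef_pos: [0.5593, 0.0808, 0.144]
tcp_rot: [0.679, 0.713, 0.122, -0.126]
contact_force: [-3.1, 0.8, 3.2]
opening: 0.191
finger_force: 81.6
```

```bash
python3 lg.py -1
```

```text
phi -20.2 F [-3.1  0.8  3.2] M [-0.32  0.84 -0.07] p [0.5593 0.0808 0.144 ] ff 82 [-0.18  0.17  1.95  0.38  1.14 -0.41]
```

{"api": "send_rows", "payload": {"moves": "0 0.0139 0 -0.0209 0 0.0009 -1"}}

```text
time: 7.12
eef_pos: [0.5594, 0.0766, 0.1423]
tcp_rot: [0.673, 0.707, 0.151, -0.157]
contact_force: [-4.8, -0.1, 2.8]
opening: 0.191
finger_force: 81.6
```

```bash
python3 lg.py -1
```

```text
phi -25.1 F [-4.8 -0.1  2.8] M [-0.37  0.83 -0.03] p [0.5594 0.0766 0.1423] ff 82 [-0.22  0.18  1.95  0.46  1.17 -0.48]
```

{"api": "send_rows", "payload": {"moves": "0 0.0139 0 -0.0209 0 0.0009 -1"}}

```text
time: 7.25
eef_pos: [0.5596, 0.0725, 0.1403]
tcp_rot: [0.666, 0.699, 0.18, -0.187]
contact_force: [-4.6, -1.0, 2.9]
opening: 0.195
finger_force: 81.6
```

```bash
python3 lg.py -1
```

```text
phi -30.1 F [-4.6 -1.   2.9] M [-0.41  0.84  0.  ] p [0.5596 0.0725 0.1403] ff 82 [-0.26  0.2   1.95  0.54  1.22 -0.56]
```

{"api": "send_rows", "payload": {"moves": "0 0.0139 0 -0.0209 0 0.0009 -1"}}

```text
time: 7.38
eef_pos: [0.5598, 0.0687, 0.1379]
tcp_rot: [0.657, 0.691, 0.209, -0.217]
contact_force: [-5.9, -1.1, 2.8]
opening: 0.192
finger_force: 81.7
```

```bash
python3 lg.py -1
```

```text
phi -35.1 F [-5.9 -1.1  2.8] M [-0.54  0.88  0.04] p [0.5598 0.0687 0.1379] ff 82 [-0.29  0.23  1.94  0.61  1.26 -0.62]
```

{"api": "send_rows", "payload": {"moves": "0 0.0139 0 -0.0209 0 0.0009 -1"}}

```text
time: 7.5
eef_pos: [0.5599, 0.0651, 0.1352]
tcp_rot: [0.648, 0.681, 0.237, -0.247]
contact_force: [-5.6, -1.7, 3.1]
opening: 0.197
finger_force: 81.7
```

```bash
python3 lg.py -1
```

```text
phi -40.0 F [-5.6 -1.7  3.1] M [-0.6   0.76  0.17] p [0.5599 0.0651 0.1352] ff 82 [-0.33  0.26  1.94  0.67  1.31 -0.68]
```

{"api": "send_rows", "payload": {"moves": "0 0.0139 0 -0.0209 0 0.0009 -1"}}

```text
time: 7.62
eef_pos: [0.5601, 0.0618, 0.1322]
tcp_rot: [0.637, 0.669, 0.265, -0.276]
contact_force: [-5.0, -2.1, 3.0]
opening: 0.193
finger_force: 81.8
```

```bash
python3 lg.py -1
```

```text
phi -45.0 F [-5.  -2.1  3. ] M [-0.63  0.73  0.22] p [0.5601 0.0618 0.1322] ff 82 [-0.36  0.29  1.94  0.73  1.36 -0.73]
```

{"api": "send_rows", "payload": {"moves": "0 0.0139 0 -0.0209 0 0.0009 -1"}}

```text
time: 7.75
eef_pos: [0.5602, 0.0587, 0.129]
tcp_rot: [0.625, 0.657, 0.292, -0.305]
contact_force: [-5.5, -3.2, 3.1]
opening: 0.19
finger_force: 81.8
```

```bash
python3 lg.py -1
```

```text
phi -50.0 F [-5.5 -3.2  3.1] M [-0.68  0.68  0.29] p [0.5602 0.0587 0.129 ] ff 82 [-0.38  0.33  1.93  0.78  1.41 -0.78]
```

{"api": "send_rows", "payload": {"moves": "0 -0.0139 0 0.0209 0 0.0009 -1;0 -0.0278 0 0.0417 0 0.0036 -1"}}

```text
time: 8.0
eef_pos: [0.5599, 0.0643, 0.1344]
tcp_rot: [0.649, 0.681, 0.235, -0.245]
contact_force: [-4.0, -3.5, 0.2]
opening: 0.194
finger_force: 82.0
```

```bash
python3 lg.py 1
```

```text
phi -39.7 F [-4.  -3.5  0.2] M [-0.58  0.62  0.24] p [0.5599 0.0643 0.1344] ff 82 [-0.33  0.26  1.94  0.67  1.3  -0.68]
```

{"api": "send_rows", "payload": {"moves": "0 -0.0139 0 0.0209 0 0.0009 -1"}}

```text
time: 8.12
eef_pos: [0.5598, 0.0679, 0.1372]
tcp_rot: [0.659, 0.691, 0.206, -0.215]
contact_force: [-3.8, -2.6, -0.6]
opening: 0.19
finger_force: 82.0
```

```bash
python3 lg.py 1
```

```text
phi -34.6 F [-3.8 -2.6 -0.6] M [-0.62  0.73  0.14] p [0.5598 0.0679 0.1372] ff 82 [-0.29  0.23  1.94  0.6   1.26 -0.62]
```

{"api": "send_rows", "payload": {"moves": "0 -0.0139 0 0.0209 0 0.0009 -1"}}

```text
time: 8.25
eef_pos: [0.5596, 0.0717, 0.1396]
tcp_rot: [0.667, 0.7, 0.178, -0.185]
contact_force: [-3.0, -3.4, 0.4]
opening: 0.193
finger_force: 81.9
```

```bash
python3 lg.py 1
```

```text
phi -29.7 F [-3.  -3.4  0.4] M [-0.6   0.73  0.1 ] p [0.5596 0.0717 0.1396] ff 82 [-0.26  0.2   1.95  0.53  1.21 -0.55]
```

{"api": "send_rows", "payload": {"moves": "0 -0.0139 0 0.0209 0 0.0009 -1"}}

```text
time: 8.38
eef_pos: [0.5594, 0.0757, 0.1417]
tcp_rot: [0.674, 0.707, 0.149, -0.154]
contact_force: [-3.0, -2.3, 0.4]
opening: 0.192
finger_force: 81.9
```

```bash
python3 lg.py 1
```

```text
phi -24.7 F [-3.  -2.3  0.4] M [-0.52  0.73  0.09] p [0.5594 0.0757 0.1417] ff 82 [-0.22  0.18  1.95  0.45  1.17 -0.48]
```

{"api": "send_rows", "payload": {"moves": "0 -0.0139 0 0.0209 0 0.0009 -1"}}

```text
time: 8.5
eef_pos: [0.5592, 0.0798, 0.1435]
tcp_rot: [0.68, 0.713, 0.119, -0.123]
contact_force: [-2.8, -2.1, 0.5]
opening: 0.192
finger_force: 81.8
```

```bash
python3 lg.py 1
```

```text
phi -19.7 F [-2.8 -2.1  0.5] M [-0.43  0.79  0.01] p [0.5592 0.0798 0.1435] ff 82 [-0.18  0.17  1.95  0.37  1.14 -0.4 ]
```

{"api": "send_rows", "payload": {"moves": "0 -0.0139 0 0.0209 0 0.0009 -1"}}

```text
time: 8.62
eef_pos: [0.5591, 0.084, 0.1449]
tcp_rot: [0.684, 0.718, 0.09, -0.092]
contact_force: [-2.1, -2.5, 0.4]
opening: 0.192
finger_force: 81.8
```

```bash
python3 lg.py 1
```

```text
phi -14.8 F [-2.1 -2.5  0.4] M [-0.35  0.84 -0.07] p [0.5591 0.084  0.1449] ff 82 [-0.14  0.15  1.94  0.28  1.11 -0.32]
```

{"api": "send_rows", "payload": {"moves": "0 -0.0139 0 0.0209 0 0.0009 -1"}}

```text
time: 8.75
eef_pos: [0.5589, 0.0884, 0.1459]
tcp_rot: [0.688, 0.721, 0.06, -0.061]
contact_force: [-2.9, -0.8, 1.1]
opening: 0.185
finger_force: 81.8
```

```bash
python3 lg.py 1
```

```text
phi -9.8 F [-2.9 -0.8  1.1] M [-0.2   0.85 -0.07] p [0.5589 0.0884 0.1459] ff 82 [-0.09  0.15  1.94  0.19  1.08 -0.23]
```

{"api": "send_rows", "payload": {"moves": "0 -0.0139 0 0.0209 0 0.0009 -1"}}

```text
time: 8.88
eef_pos: [0.5587, 0.0928, 0.1465]
tcp_rot: [0.69, 0.723, 0.03, -0.029]
contact_force: [-2.9, -1.9, 0.8]
opening: 0.192
finger_force: 81.8
```

```bash
python3 lg.py 1
```

```text
phi -4.8 F [-2.9 -1.9  0.8] M [-0.08  0.82 -0.15] p [0.5587 0.0928 0.1465] ff 82 [-0.05  0.15  1.93  0.1   1.07 -0.14]
```

{"api": "send_rows", "payload": {"moves": "0 -0.0139 0 0.0209 0 0.0009 -1"}}

```text
time: 9.0
eef_pos: [0.5585, 0.0973, 0.1468]
tcp_rot: [0.691, 0.723, 0.0, 0.002]
contact_force: [-2.7, -0.1, 1.5]
opening: 0.19
finger_force: 81.8
```

```bash
python3 lg.py 1
```

```text
phi 0.1 F [-2.7 -0.1  1.5] M [ 0.03  0.78 -0.22] p [0.5585 0.0973 0.1468] ff 82 [-0.01  0.15  1.93 -0.    1.06 -0.05]
```

{"api": "send_rows", "payload": {"moves": "0 0 0 0 0 0 -0.1;0 0 0 0 0 0 -0.1;0 0 0 0 0 -0.3 -0.1;0 0 0 0 0 -0.5 -0.1;0 0 0 0 0 -0.5 -0.1;0 0 0 0 0 -0.5 -0.1;0 0 0 0 0 -0.5 -0.1"}}

```text
time: 9.88
eef_pos: [0.5566, 0.0969, 0.2413]
tcp_rot: [0.69, 0.723, -0.001, -0.001]
contact_force: [0.6, 0.1, -0.2]
opening: 0.449
finger_force: 0.0
```

```bash
python3 lg.py 9; python3 lg.py 9
```

```text
phi -0.0 F [ 0.6  0.1 -0.2] M [ 0.   -0.04  0.01] p [0.5566 0.0969 0.2413] ff 0 [-0.01  0.05  1.85  0.    1.24 -0.05]
phi -0.0 F [ 0.6  0.1 -0.2] M [ 0.   -0.04  0.01] p [0.5566 0.0969 0.2413] ff 0 [-0.01  0.05  1.85  0.    1.24 -0.05]
```

{"api": "send_rows", "payload": {"moves": "0 -0.139 0 0 0 0 -0.1;0 -0.139 0 0 0 0 -0.1;0 -0.139 0 0 0 0 -0.1;0 -0.139 0 0 0 0 -0.1;0 -0.139 0 0 0 0 -0.1;0 -0.139 0 0 0 0 -0.1;0 -0.139 0 0 0 0 -0.1"}}

```text
time: 10.75
eef_pos: [0.5575, 0.0969, 0.243]
tcp_rot: [0.626, 0.656, -0.292, 0.305]
contact_force: [0.6, 0.2, 0.0]
opening: 0.447
finger_force: 0.0
```

```bash
python3 lg.py 9; python3 - <<'E'
from plant import ctrl
for i in range(4):
    ctrl.read_camera("side");s=ctrl.get_state();print(s["time"],s["contact_force"],s["wrist_torque"])
E
```

```text
phi 49.9 F [0.6 0.2 0. ] M [0.33 0.02 0.01] p [0.5575 0.0969 0.243 ] ff 0 [ 0.3   0.24  1.8  -0.84  1.45  0.52]
10.8 [-0.85655911  1.07709369  0.07493507] [ 0.31700505  0.01853204 -0.03199328]
10.85 [-0.39739725 -0.41609369 -0.15269314] [ 0.36833697 -0.00065839 -0.00047777]
10.9 [ 0.03408261 -0.11803779  0.27233206] [0.38063634 0.00135783 0.00705325]
10.95 [0.07233413 1.20552663 0.78894223] [0.35010172 0.00564555 0.04499675]
```

```bash
cat > fit.py <<'E'
import numpy as np
D=np.loadtxt("log.txt");D=D[np.abs(D[:,0])==1]
s=D[:,0];ph=np.radians(D[:,2]);Fy,Fz,M=D[:,7],D[:,8],D[:,9]
Ft=Fy*np.cos(ph)-Fz*np.sin(ph);Mx=M-.457*np.sin(ph)
def rep(x):
    g=np.hypot(x[0],x[1]);return "G %.3f beta %.1f"%(g,np.degrees(np.arctan2(x[1],x[0])))
c,sn=-np.sin(ph),-np.cos(ph)
x,r,*_=np.linalg.lstsq(np.c_[c,sn,s,Ft],Mx,rcond=None);print("free",rep(x),x,r)
for R in(.15,.18,.2,.22,.25):
    y=Mx-R*Ft
    x,r,*_=np.linalg.lstsq(np.c_[c,sn,s],y,rcond=None);print(R,rep(x),"f",x[2],"res",np.sqrt(r/len(y)))
    x,r,*_=np.linalg.lstsq(np.c_[c,sn],y-.32*s,rcond=None);print("   f=.32",rep(x))
R=.2;print(np.c_[D[:,2],s,Mx,Ft,Mx-R*Ft-.32*s].round(2))
E
python3 fit.py
```

```text
free G 0.388 beta 176.8 [-0.38718208  0.02141711  0.09210852  0.08890828] [0.0657711]
0.15 G 0.188 beta 143.4 f 0.20365145130672035 res [0.05872871]
   f=.32 G 0.164 beta 130.7
0.18 G 0.161 beta 102.6 f 0.25842627010066316 res [0.06847156]
   f=.32 G 0.164 beta 94.1
0.2 G 0.191 beta 77.2 f 0.29494281596329175 res [0.07606574]
   f=.32 G 0.196 beta 74.7
0.22 G 0.247 beta 61.0 f 0.3314593618259201 res [0.08426622]
   f=.32 G 0.244 beta 61.8
0.25 G 0.352 beta 47.9 f 0.3862341806198631 res [0.09736615]
   f=.32 G 0.330 beta 50.3
[[ 1.006e+01  1.000e+00  2.400e-01  1.210e+00 -3.200e-01]
 [ 2.003e+01  1.000e+00  3.200e-01  6.600e-01 -1.300e-01]
 [ 2.997e+01  1.000e+00  4.500e-01  2.070e+00 -2.800e-01]
 [ 3.990e+01  1.000e+00  4.800e-01  1.590e+00 -1.600e-01]
 [ 4.984e+01  1.000e+00  5.400e-01  1.720e+00 -1.300e-01]
 [ 3.955e+01 -1.000e+00  5.500e-01  4.980e+00 -1.200e-01]
 [ 2.952e+01 -1.000e+00  6.300e-01  5.880e+00 -2.300e-01]
 [ 1.958e+01 -1.000e+00  4.800e-01  5.000e+00 -2.000e-01]
 [ 9.650e+00 -1.000e+00  3.900e-01  4.290e+00 -1.500e-01]
 [-2.800e-01 -1.000e+00  1.400e-01  2.790e+00 -
[... 297 characters left out ...]
01]
 [-4.002e+01 -1.000e+00 -3.000e-01  6.500e-01 -1.100e-01]
 [-4.499e+01 -1.000e+00 -3.100e-01  6.500e-01 -1.200e-01]
 [-4.997e+01 -1.000e+00 -3.300e-01  3.000e-01 -7.000e-02]
 [-3.970e+01  1.000e+00 -2.900e-01 -2.550e+00 -1.000e-01]
 [-3.465e+01  1.000e+00 -3.600e-01 -2.510e+00 -1.800e-01]
 [-2.966e+01  1.000e+00 -3.700e-01 -2.760e+00 -1.400e-01]
 [-2.469e+01  1.000e+00 -3.300e-01 -1.890e+00 -2.800e-01]
 [-1.972e+01  1.000e+00 -2.700e-01 -1.780e+00 -2.400e-01]
 [-1.475e+01  1.000e+00 -2.400e-01 -2.290e+00 -1.000e-01]
 [-9.790e+00  1.000e+00 -1.200e-01 -6.000e-01 -3.200e-01]
 [-4.820e+00  1.000e+00 -4.000e-02 -1.800e+00 -0.000e+00]
 [ 1.400e-01  1.000e+00  3.000e-02 -6.000e-02 -2.700e-01]]
```

```bash
cat > rel.py <<'E'
# tool-frame row from current pose to arc pose (phi deg, radius)
import sys,numpy as np
from plant import ctrl
from scipy.spatial.transform import Rotation as R
s=ctrl.get_state();phi,r=map(float,sys.argv[1:3]);a=np.radians(phi);yaw=np.radians(2.5)
C=np.array([.5586,.0975,.096]);t=np.array([-np.sin(yaw),np.cos(yaw),0])
zt=-(t*np.sin(a)+np.array([0,0,np.cos(a)]));yt=np.array([np.cos(yaw),np.sin(yaw),0])
Rt=R.from_matrix(np.c_[np.cross(yt,zt),yt,zt]);p=C-r*zt
R0=R.from_quat(s["tcp_rot"])
print("turn",((R0.inv()*Rt).as_rotvec()/2/np.pi).round(4),"shift",(R0.inv().apply(p-s["eef_pos"])/.2).round(4),p.round(3))
E
python3 rel.py -60 .16
```

```text
turn [3.000e-04 3.055e-01 5.000e-04] shift [-0.1808  0.0015  0.747 ] [ 0.565 -0.041  0.176]
```

{"api": "send_rows", "payload": {"moves": "0 0.17 0 0 0 0 -0.1;0 0.17 0 0 0 0 -0.1;0 0.17 0 0 0 0 -0.1;0 0.17 0 0 0 0 -0.1;0 0.17 0 0 0 0 -0.1;0 0.17 0 0 0 0 -0.1;0 0.3055 0 -0.181 0.0015 0.747 -0.1;0 0.3055 0 -0.181 0.0015 0.747 -0.1;0 0.3055 0 -0.181 0.0015 0.747 -0.1;0 0.3055 0 -0.181 0.0015 0.747 -0.1;0 0.3055 0 -0.181 0.0015 0.747 -0.1;0 0.3055 0 -0.181 0.0015 0.747 -0.1"}}

```text
time: 12.45
eef_pos: [0.564, -0.0418, 0.1741]
tcp_rot: [0.599, 0.626, 0.345, -0.362]
contact_force: [0.8, 0.0, 0.6]
opening: 0.452
finger_force: 0.0
```

```bash
python3 lg.py 9; python3 rel.py -60 .05
```

```text
phi -59.9 F [0.8 0.  0.6] M [-0.43 -0.    0.02] p [ 0.564  -0.0418  0.1741] ff 0 [-0.57  0.39  1.82  0.79  1.67 -0.85]
turn [-0.0003  0.0002 -0.0002] shift [0.0108 0.0042 0.5488] [0.56  0.054 0.121]
```

{"api": "send_rows", "payload": {"moves": "0 0 0 0.01 0.004 0.55 -0.1;0 0 0 0.01 0.004 0.55 -0.1;0 0 0 0.01 0.004 0.55 -0.1;0 0 0 0.01 0.004 0.55 -1;0 0 0 0.01 0.004 0.55 -1;0 0 0 0.01 0.004 0.55 -1;0 0 0 0.01 0.004 0.55 -1;0 0 0 0.01 0.004 0.55 -1"}}

```text
time: 13.45
eef_pos: [0.5603, 0.055, 0.1236]
tcp_rot: [0.597, 0.627, 0.345, -0.362]
contact_force: [-4.5, 2.2, 2.7]
opening: 0.191
finger_force: 80.2
```

```bash
sed -i 's/$/ 0/' log.txt; sed -i 's/\*s\["wrist_torque"\]\]/*s["wrist_torque"],float(sys.argv[2])]/' lg.py; python3 lg.py 0 60; python3 rel.py -60 .05
```

```text
phi -60.0 F [-4.5  2.2  2.7] M [-0.05  0.35  0.31] p [0.5603 0.055  0.1236] ff 80 [-0.43  0.41  1.91  0.88  1.52 -0.86]
turn [-0.0007 -0.      0.0004] shift [-0.0132  0.0006  0.0031] [0.56  0.054 0.121]
```

{"api": "send_rows", "payload": {"moves": "0 -0.0139 0 0.0218 0 0.001 -1;0 -0.0278 0 0.0434 0 0.0038 -1"}}

```text
time: 13.7
eef_pos: [0.5601, 0.0604, 0.1304]
tcp_rot: [0.626, 0.656, 0.291, -0.306]
contact_force: [-2.8, 6.9, -2.5]
opening: 0.189
finger_force: 79.4
```

```bash
python3 lg.py 1 60
```

```text
phi -49.9 F [-2.8  6.9 -2.5] M [0.26 0.18 0.1 ] p [0.5601 0.0604 0.1304] ff 79 [-0.38  0.33  1.93  0.78  1.41 -0.78]
```

{"api": "send_rows", "payload": {"moves": "0 -0.0139 0 0.0218 0 0.001 -1;0 -0.0278 0 0.0434 0 0.0038 -1"}}

```text
time: 13.95
eef_pos: [0.5598, 0.067, 0.1364]
tcp_rot: [0.649, 0.68, 0.236, -0.247]
contact_force: [-1.8, 7.8, -4.6]
opening: 0.193
finger_force: 79.2
```

```bash
python3 lg.py 1 60
```

```text
phi -39.9 F [-1.8  7.8 -4.6] M [ 0.38  0.13 -0.02] p [0.5598 0.067  0.1364] ff 79 [-0.32  0.26  1.94  0.67  1.31 -0.67]
```

{"api": "send_rows", "payload": {"moves": "0 -0.0139 0 0.0218 0 0.001 -1;0 -0.0278 0 0.0434 0 0.0038 -1"}}

```text
time: 14.2
eef_pos: [0.5595, 0.0746, 0.1411]
tcp_rot: [0.667, 0.698, 0.178, -0.187]
contact_force: [-0.6, 7.6, -6.0]
opening: 0.187
finger_force: 79.0
```

```bash
python3 lg.py 1 60
```

```text
phi -29.9 F [-0.6  7.6 -6. ] M [ 0.57  0.03 -0.06] p [0.5595 0.0746 0.1411] ff 79 [-0.25  0.2   1.95  0.53  1.22 -0.55]
```

{"api": "send_rows", "payload": {"moves": "0 -0.0139 0 0.0218 0 0.001 -1;0 -0.0278 0 0.0434 0 0.0038 -1"}}

```text
time: 14.45
eef_pos: [0.5591, 0.0829, 0.1444]
tcp_rot: [0.681, 0.712, 0.12, -0.126]
contact_force: [0.8, 7.5, -7.6]
opening: 0.189
finger_force: 78.9
```

```bash
python3 lg.py 1 60
```

```text
phi -20.0 F [ 0.8  7.5 -7.6] M [ 0.79 -0.02 -0.16] p [0.5591 0.0829 0.1444] ff 79 [-0.18  0.17  1.94  0.38  1.14 -0.4 ]
```

{"api": "send_rows", "payload": {"moves": "0 -0.0139 0 0.0218 0 0.001 -1;0 -0.0278 0 0.0434 0 0.0038 -1"}}

```text
time: 14.7
eef_pos: [0.5587, 0.0915, 0.1462]
tcp_rot: [0.689, 0.72, 0.06, -0.063]
contact_force: [1.4, 7.4, -9.7]
opening: 0.192
finger_force: 78.9
```

```bash
python3 lg.py 1 60
```

```text
phi -10.0 F [ 1.4  7.4 -9.7] M [ 1.12 -0.09 -0.04] p [0.5587 0.0915 0.1462] ff 79 [-0.09  0.15  1.94  0.2   1.09 -0.23]
```

{"api": "send_rows", "payload": {"moves": "0 -0.0139 0 0.0218 0 0.001 -1;0 -0.0278 0 0.0434 0 0.0038 -1"}}

```text
time: 14.95
eef_pos: [0.5584, 0.1004, 0.1466]
tcp_rot: [0.692, 0.722, 0.001, -0.0]
contact_force: [1.5, 6.0, -10.1]
opening: 0.194
finger_force: 78.9
```

```bash
python3 lg.py 1 60
```

```text
phi -0.1 F [  1.5   6.  -10.1] M [ 1.45 -0.04 -0.04] p [0.5584 0.1004 0.1466] ff 79 [-0.    0.15  1.92  0.    1.06 -0.05]
```

{"api": "send_rows", "payload": {"moves": "0 -0.0139 0 0.0218 0 0.001 -1;0 -0.0278 0 0.0434 0 0.0038 -1"}}

```text
time: 15.2
eef_pos: [0.558, 0.1092, 0.1453]
tcp_rot: [0.689, 0.719, -0.059, 0.063]
contact_force: [2.5, 6.0, -9.9]
opening: 0.195
finger_force: 79.0
```

```bash
python3 lg.py 1 60
```

```text
phi 9.9 F [ 2.5  6.  -9.9] M [ 1.77  0.   -0.09] p [0.558  0.1092 0.1453] ff 79 [ 0.09  0.18  1.91 -0.2   1.07  0.14]
```

{"api": "send_rows", "payload": {"moves": "0 -0.0139 0 0.0218 0 0.001 -1;0 -0.0278 0 0.0434 0 0.0038 -1"}}

```text
time: 15.45
eef_pos: [0.5577, 0.1176, 0.1427]
tcp_rot: [0.681, 0.711, -0.119, 0.125]
contact_force: [1.7, 3.9, -11.3]
opening: 0.192
finger_force: 79.1
```

```bash
python3 lg.py 1 60
```

```text
phi 19.8 F [  1.7   3.9 -11.3] M [ 2.02  0.1  -0.07] p [0.5577 0.1176 0.1427] ff 79 [ 0.17  0.22  1.88 -0.38  1.11  0.31]
```

{"api": "send_rows", "payload": {"moves": "0 -0.0139 0 0.0218 0 0.001 -1;0 -0.0278 0 0.0434 0 0.0038 -1"}}

```text
time: 15.7
eef_pos: [0.5574, 0.1255, 0.1386]
tcp_rot: [0.668, 0.698, -0.177, 0.186]
contact_force: [2.2, 3.3, -11.2]
opening: 0.193
finger_force: 79.2
```

```bash
python3 lg.py 1 60
```

```text
phi 29.8 F [  2.2   3.3 -11.2] M [ 2.18  0.18 -0.13] p [0.5574 0.1255 0.1386] ff 79 [ 0.25  0.28  1.86 -0.55  1.18  0.46]
```

{"api": "send_rows", "payload": {"moves": "0 -0.0139 0 0.0218 0 0.001 -1;0 -0.0278 0 0.0434 0 0.0038 -1"}}

```text
time: 15.95
eef_pos: [0.557, 0.1325, 0.1332]
tcp_rot: [0.65, 0.679, -0.234, 0.246]
contact_force: [1.8, 2.8, -10.8]
opening: 0.189
finger_force: 79.4
```

```bash
python3 lg.py 1 60
```

```text
phi 39.7 F [  1.8   2.8 -10.8] M [ 2.35  0.25 -0.19] p [0.557  0.1325 0.1332] ff 79 [ 0.31  0.35  1.83 -0.7   1.27  0.59]
```

{"api": "send_rows", "payload": {"moves": "0 -0.0139 0 0.0218 0 0.001 -1;0 -0.0278 0 0.0434 0 0.0038 -1"}}

```text
time: 16.2
eef_pos: [0.5568, 0.1386, 0.1266]
tcp_rot: [0.627, 0.656, -0.29, 0.304]
contact_force: [2.0, 1.4, -10.8]
opening: 0.191
finger_force: 79.6
```

```bash
python3 lg.py 1 60
```

```text
phi 49.6 F [  2.    1.4 -10.8] M [ 2.49  0.32 -0.2 ] p [0.5568 0.1386 0.1266] ff 80 [ 0.37  0.43  1.8  -0.83  1.37  0.69]
```

{"api": "send_rows", "payload": {"moves": "0 0.0139 0 -0.0218 0 0.001 -1;0 0.0278 0 -0.0434 0 0.0038 -1"}}

```text
time: 16.45
eef_pos: [0.557, 0.1328, 0.1329]
tcp_rot: [0.65, 0.68, -0.233, 0.244]
contact_force: [1.6, 4.3, -10.9]
opening: 0.191
finger_force: 79.5
```

```bash
python3 lg.py -1 60
```

```text
phi 39.4 F [  1.6   4.3 -10.9] M [ 2.05  0.22 -0.2 ] p [0.557  0.1328 0.1329] ff 79 [ 0.31  0.35  1.83 -0.7   1.26  0.59]
```

{"api": "send_rows", "payload": {"moves": "0 0.0139 0 -0.0218 0 0.001 -1;0 0.0278 0 -0.0434 0 0.0038 -1"}}

```text
time: 16.7
eef_pos: [0.5573, 0.1256, 0.1384]
tcp_rot: [0.669, 0.699, -0.175, 0.184]
contact_force: [1.5, 5.2, -11.9]
opening: 0.193
finger_force: 79.3
```

```bash
python3 lg.py -1 60
```

```text
phi 29.4 F [  1.5   5.2 -11.9] M [ 2.05  0.23 -0.1 ] p [0.5573 0.1256 0.1384] ff 79 [ 0.24  0.28  1.86 -0.55  1.18  0.46]
```

{"api": "send_rows", "payload": {"moves": "0 0.0139 0 -0.0218 0 0.001 -1;0 0.0278 0 -0.0434 0 0.0038 -1"}}

```text
time: 16.95
eef_pos: [0.5577, 0.1178, 0.1426]
tcp_rot: [0.682, 0.712, -0.116, 0.123]
contact_force: [1.4, 6.6, -11.0]
opening: 0.191
finger_force: 79.2
```

```bash
python3 lg.py -1 60
```

```text
phi 19.5 F [  1.4   6.6 -11. ] M [ 1.89  0.15 -0.01] p [0.5577 0.1178 0.1426] ff 79 [ 0.17  0.22  1.88 -0.38  1.11  0.31]
```

{"api": "send_rows", "payload": {"moves": "0 0.0139 0 -0.0218 0 0.001 -1;0 0.0278 0 -0.0434 0 0.0038 -1"}}

```text
time: 17.2
eef_pos: [0.558, 0.1093, 0.1453]
tcp_rot: [0.689, 0.72, -0.057, 0.06]
contact_force: [1.5, 8.3, -10.6]
opening: 0.189
finger_force: 79.1
```

```bash
python3 lg.py -1 60
```

```text
phi 9.5 F [  1.5   8.3 -10.6] M [ 1.63 -0.01 -0.02] p [0.558  0.1093 0.1453] ff 79 [ 0.08  0.18  1.91 -0.19  1.07  0.13]
```

{"api": "send_rows", "payload": {"moves": "0 0.0139 0 -0.0218 0 0.001 -1;0 0.0278 0 -0.0434 0 0.0038 -1"}}

```text
time: 17.45
eef_pos: [0.5584, 0.1006, 0.1465]
tcp_rot: [0.692, 0.722, 0.003, -0.002]
contact_force: [1.3, 8.6, -9.4]
opening: 0.195
finger_force: 79.0
```

```bash
python3 lg.py -1 60; cat > fit.py <<'E'
import numpy as np
D=np.loadtxt("log.txt");D=D[np.abs(D[:,0])==1]
s=D[:,0];ph=np.radians(D[:,2]);Fy,Fz,M=D[:,7],D[:,8],D[:,9];th=ph+np.radians(D[:,12])
Ft=Fy*np.cos(ph)-Fz*np.sin(ph);Mx=M-.475*np.sin(ph)
def rep(x):
    g=np.hypot(x[0],x[1]);return "G %.3f beta %.1f"%(g,np.degrees(np.arctan2(x[1],x[0])))
c,sn=-np.sin(th),-np.cos(th)
for R in(.15,.17,.19,.2,.21,.22,.24):
    y=Mx-R*Ft
    x,r,*_=np.linalg.lstsq(np.c_[c,sn,s],y,rcond=None);print(R,rep(x),"f",x[2].round(3),"res",np.sqrt(r/len(y)))
R=.21;print(np.c_[D[:,2],np.degrees(th),s,Mx,Ft,Mx-R*Ft-.32*s][27:].round(2))
E
python3 fit.py
```

```text
phi -0.4 F [ 1.3  8.6 -9.4] M [ 1.29  0.08 -0.07] p [0.5584 0.1006 0.1465] ff 79 [-0.    0.15  1.93  0.01  1.06 -0.05]
0.15 G 0.342 beta 164.9 f 0.207 res [0.11037256]
0.17 G 0.224 beta 145.5 f 0.24 res [0.08630346]
0.19 G 0.170 beta 103.5 f 0.273 res [0.07208286]
0.2 G 0.187 beta 79.9 f 0.289 res [0.07071291]
0.21 G 0.229 beta 62.6 f 0.306 res [0.073655]
0.22 G 0.285 beta 51.3 f 0.322 res [0.08043736]
0.24 G 0.415 beta 38.9 f 0.355 res [0.1020857]
[[-4.9900e+01  1.0100e+01  1.0000e+00  6.3000e-01  2.5400e+00 -2.3000e-01]
 [-3.9890e+01  2.0110e+01  1.0000e+00  6.9000e-01  3.0500e+00 -2.7000e-01]
 [-2.9940e+01  3.0060e+01  1.0000e+00  8.1000e-01  3.5500e+00 -2.6000e-01]
 [-1.9980e+01  4.0020e+01  1.0000e+00  9.6000e-01  4.4200e+00 -2.9000e-01]
 [-1.0020e+01  4.9980e+01  1.0000e+00  1.2100e+00  5.5600e+00 -2.8000e-01]
 [-7.0000e-02  5.9930e+01  1.0000e+00  1.4500e+00  6.0100e+00 -1.4000e-01]
 [ 9.8700e+00  6.9870e+01  1.0000e+00  1.6900e+00  7.5800e+00 -2.2000e-01]
 [ 1.9810e+01  7.9810e+01  1.0000e+00  1.8600e+00  7.4700e+00 -2.0000e-02]
 [ 2.9750e+01  8.9750e+01  1.0000e+00  1.9400e+00  8.4200e+00 -1.5000e-01]
 [ 3.9690e+01  9.9690e+01  1.0000e+00  2.0500e+00  9.0200e+00 -1.6000e-01]
 [ 4.9640e+01  1.0964e+02  1.0000e+00  2.1300e+00  9.1400e+00 -1.1000e-01]
 [ 3.9450e+01  9.9450e+01 -1.0000e+00  1.7500e+00  1.0260e+01 -9.0000e-02]
 [ 2.9410e+01  8.9410e+01 -1.0000e+00  1.8200e+00  1.0360e+01 -4.0000e-02]
 [ 1.9470e+01  7.9470e+01 -1.0000e+00  1.7300e+00  9.9100e+00 -3.0000e-02]
 [ 9.5200e+00  6.9520e+01 -1.0000e+00  1.5500e+00  9.9500e+00 -2.1000e-01]
 [-4.2000e-01  5.9580e+01 -1.0000e+00  1.2900e+00  8.5700e+00 -1.9000e-01]]
```

```bash
cat > fit2.py <<'E'
import numpy as np
from scipy.optimize import least_squares
D=np.loadtxt("log.txt");D=D[np.abs(D[:,0])==1]
s=D[:,0];ph=np.radians(D[:,2]);P=D[:,3:6];F=D[:,6:9];M=D[:,9:12];th=ph+np.radians(D[:,12])
yaw=np.radians(2.5);ax=np.array([np.cos(yaw),np.sin(yaw),0]);t=np.array([-np.sin(yaw),np.cos(yaw),0])
back=np.sin(ph)[:,None]*t+np.cos(ph)[:,None]*[0,0,1]
pr=np.array([.24,0,.32,.155,.0975,.0955,.475]);sg=np.array([.025,9,.02,.02,.0015,.0015,.02])
def res(x):
    G,b,f,L,cy,cz,w=x
    ps=P+L*back-np.array([.5586,cy,cz])
    m=(M+np.cross(ps,F))@ax-w*np.sin(ph)
    return np.r_[(m-f*s+G*np.sin(th+b))/.13,(x-pr)/sg]
for b0 in(0,1.2,2.5,-1.5):
    x0=pr.copy();x0[1]=b0;r=least_squares(res,x0,x_scale=sg.clip(0,1));x=r.x
    C=np.linalg.inv(r.jac.T@r.jac)
    print("cost %.2f beta %.1f +- %.1f"%(r.cost,np.degrees(x[1]),np.degrees(C[1,1]**.5)),x.round(4),"rms",(r.fun[:-7]*.13).std().round(3))
E
python3 fit2.py
```

```text
cost 7.30 beta 62.3 +- 10.5 [0.2324 1.0875 0.3118 0.157  0.0976 0.0955 0.4794] rms 0.075
cost 7.30 beta 62.3 +- 10.5 [0.2324 1.0875 0.3118 0.157  0.0976 0.0955 0.4794] rms 0.075
cost 7.30 beta 62.3 +- 10.5 [0.2324 1.0875 0.3118 0.157  0.0976 0.0955 0.4794] rms 0.075
cost 7.46 beta -297.5 +- 10.5 [ 0.2322 -5.1928  0.3118  0.1569  0.0976  0.0955  0.4793] rms 0.075
```

{"api": "send_rows", "payload": {"moves": "0 0 0 0 0 0 -0.1;0 0 0 0 0 0 -0.1;0 0 0 0 0 -0.28 -0.1;0 0 0 0 0 -0.55 -0.1;0 0.03 0 -0.12 0 -0.55 -0.1;0 0.06 0 -0.25 0 -0.5 -0.1;0 0.09 0 -0.4 0 -0.42 -0.1;0 0.12 0 -0.53 0 -0.32 -0.1;0 0.145 0 -0.62 0 -0.23 -0.1;0 0.1667 0 -0.693 0 -0.15 -0.1;0 0.1667 0 -0.693 0 -0.15 -0.1"}}

```text
time: 18.82
eef_pos: [0.5644, -0.0409, 0.1743]
tcp_rot: [0.6, 0.625, 0.343, -0.363]
contact_force: [0.2, -0.2, 0.3]
opening: 0.451
finger_force: 0.0
```

```bash
python3 lg.py 9 0;python3 rel.py -60 .052; python3 - <<'E'
from plant import ctrl
import cv2,numpy as np
c=ctrl.read_camera("scene")["image"][165:265,225:325,::-1];d=ctrl.read_camera("wrist")["image"][:,:,::-1]
cv2.imwrite("pics/m1.png",np.hstack([cv2.resize(c,(400,400),interpolation=2),cv2.resize(d,(400,400))]))
E
```

```text
phi -59.9 F [ 0.2 -0.2  0.3] M [-0.41 -0.03 -0.03] p [ 0.5644 -0.0409  0.1743] ff 0 [-0.56  0.39  1.82  0.79  1.67 -0.84]
turn [-0.0007  0.0001 -0.0007] shift [0.0076 0.0035 0.5353] [0.561 0.053 0.122]
```

View pics/m1.png

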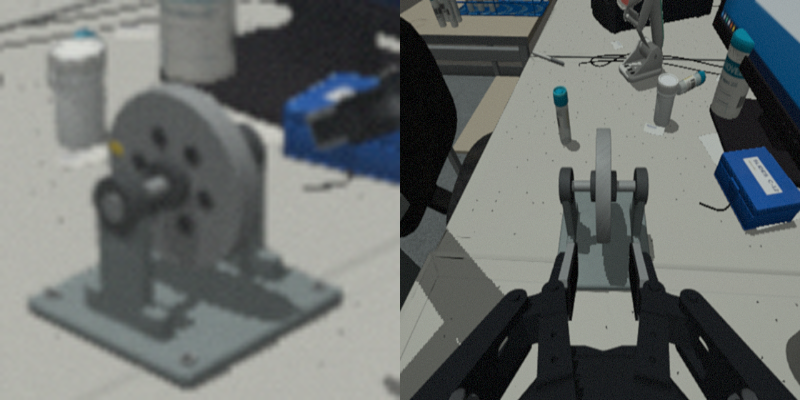

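The left half is the scene camera, enlarged. The yellow mark has moved from the top (162,65 in the earlier crop) to the left edge at (117,147), which is +y, so the rotor turned about 60° with the hand as intended. Gripping again at -60°.

{"api": "send_rows", "payload": {"moves": "0 0 0 0.008 0.004 0.535 -0.1;0 0 0 0.008 0.004 0.535 -0.1;0 0 0 0.008 0.004 0.535 -0.1;0 0 0 0.008 0.004 0.535 -1;0 0 0 0.008 0.004 0.535 -1;0 0 0 0.008 0.004 0.535 -1;0 0 0 0.008 0.004 0.535 -1;0 0 0 0.008 0.004 0.535 -1"}}

```text
time: 19.92
eef_pos: [0.5604, 0.0538, 0.1272]
tcp_rot: [0.596, 0.628, 0.344, -0.363]
contact_force: [-6.4, 2.6, 4.3]
opening: 0.194
finger_force: 80.4
```

```bash
python3 lg.py 0 120
```

```text
phi -60.0 F [-6.4  2.6  4.3] M [0.24 0.62 0.77] p [0.5604 0.0538 0.1272] ff 80 [-0.43  0.4   1.91  0.88  1.53 -0.86]
```

{"api": "send_rows", "payload": {"moves": "0 -0.0139 0 0.0218 0 0.001 -1;0 -0.0278 0 0.0434 0 0.0038 -1"}}

```text
time: 20.18
eef_pos: [0.5602, 0.0595, 0.1339]
tcp_rot: [0.625, 0.656, 0.291, -0.307]
contact_force: [-3.9, 7.9, -2.2]
opening: 0.186
finger_force: 79.4
```

```bash
python3 lg.py 1 120
```

```text
phi -50.0 F [-3.9  7.9 -2.2] M [0.68 0.5  0.37] p [0.5602 0.0595 0.1339] ff 79 [-0.38  0.32  1.93  0.78  1.42 -0.77]
```

{"api": "send_rows", "payload": {"moves": "0 -0.0139 0 0.0218 0 0.001 -1;0 -0.0278 0 0.0434 0 0.0038 -1"}}

```text
time: 20.42
eef_pos: [0.5598, 0.0667, 0.1399]
tcp_rot: [0.648, 0.68, 0.236, -0.249]
contact_force: [-2.3, 9.5, -3.6]
opening: 0.189
finger_force: 79.1
```

```bash
python3 lg.py 1 120
```

```text
phi -40.1 F [-2.3  9.5 -3.6] M [0.99 0.44 0.2 ] p [0.5598 0.0667 0.1399] ff 79 [-0.32  0.25  1.94  0.67  1.32 -0.67]
```

{"api": "send_rows", "payload": {"moves": "0 -0.0139 0 0.0218 0 0.001 -1;0 -0.0278 0 0.0434 0 0.0038 -1"}}

```text
time: 20.68
eef_pos: [0.5594, 0.0747, 0.1445]
tcp_rot: [0.667, 0.698, 0.179, -0.189]
contact_force: [-1.9, 11.8, -6.6]
opening: 0.188
finger_force: 78.9
```

```bash
python3 lg.py 1 120
```

```text
phi -30.2 F [-1.9 11.8 -6.6] M [1.51 0.32 0.  ] p [0.5594 0.0747 0.1445] ff 79 [-0.26  0.2   1.94  0.53  1.22 -0.54]
```

{"api": "send_rows", "payload": {"moves": "0 -0.0139 0 0.0218 0 0.001 -1;0 -0.0278 0 0.0434 0 0.0038 -1"}}

```text
time: 20.92
eef_pos: [0.5591, 0.0834, 0.1477]
tcp_rot: [0.68, 0.711, 0.121, -0.128]
contact_force: [-1.0, 12.5, -7.3]
opening: 0.189
finger_force: 78.8
```

```bash
python3 lg.py 1 120
```

```text
phi -20.2 F [-1.  12.5 -7.3] M [ 2.    0.19 -0.01] p [0.5591 0.0834 0.1477] ff 79 [-0.18  0.16  1.94  0.38  1.15 -0.4 ]
```

{"api": "send_rows", "payload": {"moves": "0 -0.0139 0 0.0218 0 0.001 -1;0 -0.0278 0 0.0434 0 0.0038 -1"}}

```text
time: 21.18
eef_pos: [0.5588, 0.0914, 0.1493]
tcp_rot: [0.689, 0.72, 0.061, -0.065]
contact_force: [-1.8, 8.2, -8.5]
opening: 0.19
finger_force: 78.7
```

```bash
python3 lg.py 1 120
```

```text
phi -10.2 F [-1.8  8.2 -8.5] M [ 1.38  0.27 -0.36] p [0.5588 0.0914 0.1493] ff 79 [-0.09  0.15  1.93  0.2   1.09 -0.23]
```

{"api": "send_rows", "payload": {"moves": "0 -0.0139 0 0.0218 0 0.001 -1;0 -0.0278 0 0.0434 0 0.0038 -1"}}

```text
time: 21.42
eef_pos: [0.5585, 0.0994, 0.1497]
tcp_rot: [0.691, 0.723, -0.0, -0.001]
contact_force: [-1.5, 5.0, -8.0]
opening: 0.19
finger_force: 78.8
```

```bash
python3 lg.py 1 120
```

```text
phi -0.1 F [-1.5  5.  -8. ] M [1.47 0.34 0.15] p [0.5585 0.0994 0.1497] ff 79 [-0.    0.15  1.92  0.    1.07 -0.05]
```

{"api": "send_rows", "payload": {"moves": "0 -0.0139 0 0.0218 0 0.001 -1;0 -0.0278 0 0.0434 0 0.0038 -1"}}

```text
time: 21.68
eef_pos: [0.5581, 0.1075, 0.1489]
tcp_rot: [0.689, 0.72, -0.06, 0.063]
contact_force: [-2.1, 6.0, -7.8]
opening: 0.191
finger_force: 79.1
```

```bash
python3 lg.py 1 120
```

```text
phi 10.0 F [-2.1  6.  -7.8] M [1.98 0.49 0.06] p [0.5581 0.1075 0.1489] ff 79 [ 0.08  0.17  1.9  -0.2   1.08  0.14]
```

{"api": "send_rows", "payload": {"moves": "0 -0.0139 0 0.0218 0 0.001 -1;0 -0.0278 0 0.0434 0 0.0038 -1"}}

```text
time: 21.92
eef_pos: [0.5578, 0.1157, 0.1468]
tcp_rot: [0.681, 0.711, -0.12, 0.125]
contact_force: [-3.0, 4.1, -5.4]
opening: 0.192
finger_force: 79.3
```

```bash
python3 lg.py 1 120
```

```text
phi 20.0 F [-3.   4.1 -5.4] M [ 1.94  0.7  -0.05] p [0.5578 0.1157 0.1468] ff 79 [ 0.17  0.22  1.88 -0.39  1.12  0.31]
```

{"api": "send_rows", "payload": {"moves": "0 -0.0139 0 0.0218 0 0.001 -1;0 -0.0278 0 0.0434 0 0.0038 -1"}}

```text
time: 22.18
eef_pos: [0.5575, 0.1234, 0.1435]
tcp_rot: [0.668, 0.697, -0.179, 0.187]
contact_force: [-3.7, 4.0, -2.2]
opening: 0.192
finger_force: 79.8
```

```bash
python3 lg.py 1 120
```

```text
phi 30.0 F [-3.7  4.  -2.2] M [ 1.01  0.65 -0.35] p [0.5575 0.1234 0.1435] ff 80 [ 0.24  0.27  1.86 -0.56  1.19  0.46]
```

{"api": "send_rows", "payload": {"moves": "0 0.0139 0 -0.0218 0 0.001 -1;0 0.0278 0 -0.0434 0 0.0038 -1"}}

```text
time: 22.42
eef_pos: [0.5579, 0.1149, 0.1471]
tcp_rot: [0.681, 0.711, -0.12, 0.124]
contact_force: [-3.5, 0.5, -5.0]
opening: 0.189
finger_force: 79.1
```

```bash
python3 lg.py -1 120
```

```text
phi 19.8 F [-3.5  0.5 -5. ] M [ 0.63  0.47 -0.51] p [0.5579 0.1149 0.1471] ff 79 [ 0.17  0.21  1.88 -0.38  1.12  0.3 ]
```

{"api": "send_rows", "payload": {"moves": "0 0.0139 0 -0.0218 0 0.001 -1;0 0.0278 0 -0.0434 0 0.0038 -1"}}

```text
time: 22.68
eef_pos: [0.5583, 0.1058, 0.1493]
tcp_rot: [0.689, 0.72, -0.06, 0.062]
contact_force: [-3.1, 1.0, -6.2]
opening: 0.191
finger_force: 78.8
```

```bash
python3 lg.py -1 120
```

```text
phi 9.9 F [-3.1  1.  -6.2] M [ 0.33  0.27 -0.39] p [0.5583 0.1058 0.1493] ff 79 [ 0.08  0.17  1.9  -0.2   1.08  0.13]
```

{"api": "send_rows", "payload": {"moves": "0 0.0139 0 -0.0218 0 0.001 -1;0 0.0278 0 -0.0434 0 0.0038 -1"}}

```text
time: 22.92
eef_pos: [0.5587, 0.0965, 0.1498]
tcp_rot: [0.691, 0.722, -0.0, -0.001]
contact_force: [-1.5, 0.7, -8.4]
opening: 0.189
finger_force: 78.7
```

```bash
python3 lg.py -1 120
```

```text
phi -0.0 F [-1.5  0.7 -8.4] M [-0.21  0.27 -0.41] p [0.5587 0.0965 0.1498] ff 79 [-0.01  0.15  1.92  0.    1.07 -0.05]
```

{"api": "send_rows", "payload": {"moves": "0 0.0139 0 -0.0218 0 0.001 -1;0 0.0278 0 -0.0434 0 0.0038 -1"}}

```text
time: 23.18
eef_pos: [0.559, 0.0873, 0.1488]
tcp_rot: [0.689, 0.72, 0.059, -0.063]
contact_force: [-2.5, -0.6, -8.4]
opening: 0.189
finger_force: 78.6
```

```bash
python3 lg.py -1 120
```

```text
phi -9.9 F [-2.5 -0.6 -8.4] M [-0.67  0.21 -0.34] p [0.559  0.0873 0.1488] ff 79 [-0.1   0.15  1.93  0.19  1.09 -0.23]
```

{"api": "send_rows", "payload": {"moves": "0 0.0139 0 -0.0218 0 0.001 -1;0 0.0278 0 -0.0434 0 0.0038 -1"}}

```text
time: 23.42
eef_pos: [0.5594, 0.0784, 0.1463]
tcp_rot: [0.681, 0.712, 0.118, -0.125]
contact_force: [-2.7, -0.5, -9.4]
opening: 0.19
finger_force: 78.6
```

```bash
python3 lg.py -1 120
```

```text
phi -19.8 F [-2.7 -0.5 -9.4] M [-1.22  0.28 -0.32] p [0.5594 0.0784 0.1463] ff 79 [-0.18  0.16  1.94  0.37  1.15 -0.4 ]
```

{"api": "send_rows", "payload": {"moves": "0 0.0139 0 -0.0218 0 0.001 -1;0 0.0278 0 -0.0434 0 0.0038 -1"}}

```text
time: 23.68
eef_pos: [0.5598, 0.07, 0.1422]
tcp_rot: [0.668, 0.699, 0.177, -0.186]
contact_force: [-3.1, -0.0, -8.3]
opening: 0.19
finger_force: 78.7
```

```bash
python3 lg.py -1 120
```

```text
phi -29.7 F [-3.1 -0.  -8.3] M [-1.62  0.31 -0.26] p [0.5598 0.07   0.1422] ff 79 [-0.26  0.2   1.94  0.53  1.22 -0.55]
```

{"api": "send_rows", "payload": {"moves": "0 0.0139 0 -0.0218 0 0.001 -1;0 0.0278 0 -0.0434 0 0.0038 -1"}}

```text
time: 23.92
eef_pos: [0.56, 0.0629, 0.1371]
tcp_rot: [0.649, 0.681, 0.234, -0.246]
contact_force: [-3.6, 0.6, -8.9]
opening: 0.187
finger_force: 78.9
```

```bash
python3 lg.py -1 120
```

```text
phi -39.7 F [-3.6  0.6 -8.9] M [-1.82  0.15  0.22] p [0.56   0.0629 0.1371] ff 79 [-0.33  0.26  1.94  0.66  1.31 -0.67]
```

```bash
python3 fit.py|tail -18; python3 fit.py|head -7;python3 fit2.py
```

```text
[ 9.5200e+00  6.9520e+01 -1.0000e+00  1.5500e+00  9.9500e+00 -2.1000e-01]
 [-4.2000e-01  5.9580e+01 -1.0000e+00  1.2900e+00  8.5700e+00 -1.9000e-01]
 [-5.0000e+01  7.0000e+01  1.0000e+00  1.0400e+00  3.4000e+00  1.0000e-02]
 [-4.0050e+01  7.9950e+01  1.0000e+00  1.3000e+00  4.9400e+00 -6.0000e-02]
 [-3.0150e+01  8.9850e+01  1.0000e+00  1.7400e+00  6.8900e+00 -2.0000e-02]
 [-2.0250e+01  9.9750e+01  1.0000e+00  2.1600e+00  9.2300e+00 -9.0000e-02]
 [-1.0160e+01  1.0984e+02  1.0000e+00  1.4600e+00  6.6200e+00 -2.5000e-01]
 [-8.0000e-02  1.1992e+02  1.0000e+00  1.4700e+00  5.0200e+00  9.0000e-02]
 [ 9.9700e+00  1.2997e+02  1.0000e+00  1.9000e+00  7.2700e+00  5.0000e-02]
 [ 1.9980e+01  1.3998e+02  1.0000e+00  1.7800e+00  5.7500e+00  2.5000e-01]
 [ 3.0000e+01  1.5000e+02  1.0000e+00  7.8000e-01  4.5700e+00 -5.0000e-01]
 [ 1.9840e+01  1.3984e+02 -1.0000e+00  4.7000e-01  2.1800e+00  3.3000e-01]
 [ 9.8600e+00  1.2986e+02 -1.0000e+00  2.5000e-01  2.0900e+00  1.3000e-01]
 [-5.0000e-02  1.1995e+02 -1.0000e+00 -2.1000e-01  7.4000e-01 -5.0000e-02]
 [-9.9500e+00  1.1005e+02 -1.0000e+00 -5.9000e-01 -
[... 242 characters left out ...]
0e-01]]
0.15 G 0.254 beta 154.7 f 0.293 res [0.21642755]
0.17 G 0.184 beta 132.2 f 0.293 res [0.16356887]
0.19 G 0.165 beta 95.8 f 0.294 res [0.1260546]
0.2 G 0.181 beta 78.4 f 0.294 res [0.11796256]
0.21 G 0.212 beta 64.9 f 0.294 res [0.11935595]
0.22 G 0.250 beta 55.2 f 0.294 res [0.12992996]
0.24 G 0.341 beta 43.1 f 0.294 res [0.17049786]
cost 25.34 beta 66.0 +- 8.1 [0.2197 1.1517 0.3027 0.1536 0.0974 0.0956 0.4753] rms 0.119
cost 25.34 beta 66.0 +- 8.1 [0.2197 1.1517 0.3027 0.1536 0.0974 0.0956 0.4753] rms 0.119
cost 25.34 beta 66.0 +- 8.1 [0.2197 1.1517 0.3027 0.1536 0.0974 0.0956 0.4753] rms 0.119
cost 25.67 beta 425.9 +- 8.0 [0.2198 7.4332 0.3027 0.1536 0.0974 0.0956 0.4753] rms 0.119
```

{"api": "send_rows", "payload": {"moves": "0 -0.0278 0 0.0451 0 0.0039 -1;0 -0.0556 0 0.0889 0 0.0157 -1;0 -0.0833 0 0.13 0 0.0348 -1;0 -0.1 0 0.153 0 0.05 -1;0 -0.1 0 0.153 0 0.05 -1;0 -0.1 0 0.153 0 0.05 -0.4;0 -0.1 0 0.153 0 0.05 -0.4"}}

```text
time: 24.8
eef_pos: [0.561, 0.0945, 0.1522]
tcp_rot: [0.69, 0.723, 0.025, -0.023]
contact_force: [0.2, 1.0, 0.5]
opening: 0.301
finger_force: 0.0
```

```bash
python3 lg.py 9 0;python3 rel.py 0 .05; python3 - <<'E'
from plant import ctrl
import cv2,numpy as np
c=ctrl.read_camera("scene")["image"][165:265,225:325,::-1];d=ctrl.read_camera("wrist")["image"][:,:,::-1]
cv2.imwrite("pics/m2.png",np.hstack([cv2.resize(c,(400,400),interpolation=2),cv2.resize(d,(400,400))]))
E
```

```text
phi -3.9 F [0.2 1.  0.5] M [0.01 0.   0.  ] p [0.561  0.0945 0.1522] ff 0 [-0.04  0.15  1.92  0.08  1.08 -0.12]
turn [ 0.0006 -0.0109  0.0004] shift [ 0.0134 -0.0114  0.0317] [0.559 0.098 0.146]
```

View pics/m2.png

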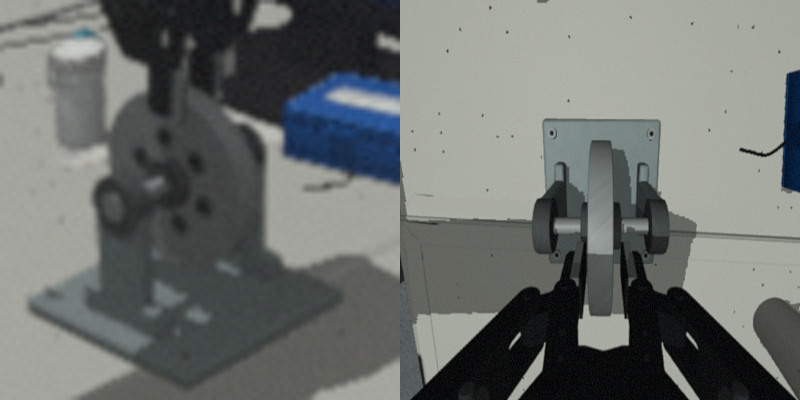

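```bash
python3 - <<'E'
from h import *
a=ctrl.read_camera("scene");yaw=np.radians(2.5);ax=np.array([np.cos(yaw),np.sin(yaw),0]);t=np.array([-np.sin(yaw),np.cos(yaw),0])
C=np.array([.5586,.0975,.0955])
def ang(u,v):
    o,d=ray(a,u,v);q=C-.009*ax;p=o+d*((q-o)@ax)/(d@ax)-q;return np.degrees(np.arctan2(p@t,p[2])).round(1),np.hypot(p@t,p[2]).round(4)
print("m0",[ang(225+x/4.3,175+y/4.3) for x,y in((171,103),(150,130),(207,122),(220,173),(200,198),(160,62))])
print("m1",[ang(225+x/4,165+y/4) for x,y in((157,137),(138,160),(205,150),(203,198),(184,222),(117,147))])
print("m2",[ang(225+x/4,165+y/4) for x,y in((163,135),(138,155),(210,157),(203,205),(180,223))])
E
```

```text
m0 [(np.float64(14.1), np.float64(0.0277)), (np.float64(80.4), np.float64(0.0258)), (np.float64(-44.1), np.float64(0.032)), (np.float64(-101.3), np.float64(0.0324)), (np.float64(-151.7), np.float64(0.0316)), (np.float64(16.3), np.float64(0.0526))]
m1 [(np.float64(18.7), np.float64(0.027)), (np.float64(80.4), np.float64(0.0272)), (np.float64(-49.3), np.float64(0.0435)), (np.float64(-98.9), np.float64(0.0308)), (np.float64(-153.8), np.float64(0.0299)), (np.float64(79.9), np.float64(0.0469))]
m2 [(np.float64(6.5), np.float64(0.0286)), (np.float64(73.1), np.float64(0.0279)), (np.float64(-56.2), np.float64(0.0447)), (np.float64(-107.7), np.float64(0.0318)), (np.float64(-161.5), np.float64(0.0303))]
```

Matching the holes and mark puts the rotor at about 112° from its start. I'll regrip it relaxed at the top and do a cleaner sweep both ways around there.

{"api": "send_rows", "payload": {"moves": "0 -0.011 0 0.013 -0.011 0.022 -0.4;0 -0.011 0 0.013 -0.011 0.022 -0.4;0 -0.011 0 0.013 -0.011 0.022 -1;0 -0.011 0 0.013 -0.011 0.022 -1;0 -0.011 0 0.013 -0.011 0.022 -1;0 -0.011 0 0.013 -0.011 0.022 -1", "newtons": 80}}

```text
time: 25.7
eef_pos: [0.5584, 0.0981, 0.1466]
tcp_rot: [0.691, 0.723, 0.001, 0.001]
contact_force: [3.5, 3.2, -0.8]
opening: 0.19
finger_force: 79.2
```

```bash
python3 lg.py 0 112
```

```text
phi -0.1 F [ 3.5  3.2 -0.8] M [ 0.48 -0.32 -0.15] p [0.5584 0.0981 0.1466] ff 79 [-0.01  0.15  1.93  0.    1.06 -0.05]
```

{"api": "send_rows", "payload": {"moves": "0 -0.0222 0 0.0362 0 0.0025 -1"}}

```text
time: 25.82
eef_pos: [0.5581, 0.1047, 0.1461]
tcp_rot: [0.69, 0.72, -0.047, 0.051]
contact_force: [3.2, 2.5, -7.7]
opening: 0.19
finger_force: 78.3
```

```bash
python3 lg.py 0 112
```

```text
phi 7.9 F [ 3.2  2.5 -7.7] M [ 1.11 -0.07  0.17] p [0.5581 0.1047 0.1461] ff 78 [ 0.06  0.17  1.91 -0.16  1.07  0.1 ]
```

{"api": "send_rows", "payload": {"moves": "0 -0.0222 0 0.0362 0 0.0025 -1"}}

```text
time: 25.95
eef_pos: [0.5578, 0.1121, 0.1446]
tcp_rot: [0.684, 0.716, -0.096, 0.103]
contact_force: [4.6, -1.0, -7.2]
opening: 0.192
finger_force: 78.3
```

```bash
python3 lg.py 1 112
```

```text
phi 16.1 F [ 4.6 -1.  -7.2] M [ 0.7  -0.16 -0.02] p [0.5578 0.1121 0.1446] ff 78 [ 0.14  0.2   1.9  -0.32  1.09  0.24]
```

{"api": "send_rows", "payload": {"moves": "0 -0.0222 0 0.0362 0 0.0025 -1"}}

```text
time: 26.08
eef_pos: [0.5576, 0.1189, 0.1421]
tcp_rot: [0.675, 0.707, -0.143, 0.153]
contact_force: [3.9, -3.4, -6.8]
opening: 0.193
finger_force: 78.3
```

```bash
python3 lg.py 1 112
```

```text
phi 24.2 F [ 3.9 -3.4 -6.8] M [ 0.59 -0.04  0.01] p [0.5576 0.1189 0.1421] ff 78 [ 0.2   0.24  1.88 -0.46  1.14  0.38]
```

{"api": "send_rows", "payload": {"moves": "0 -0.0222 0 0.0362 0 0.0025 -1"}}

```text
time: 26.2
eef_pos: [0.5573, 0.1252, 0.1388]
tcp_rot: [0.664, 0.695, -0.19, 0.202]
contact_force: [5.0, -3.7, -6.0]
opening: 0.195
finger_force: 78.3
```

```bash
python3 lg.py 1 112
```

```text
phi 32.2 F [ 5.  -3.7 -6. ] M [ 0.69 -0.08 -0.01] p [0.5573 0.1252 0.1388] ff 78 [ 0.26  0.29  1.85 -0.6   1.2   0.49]
```

{"api": "send_rows", "payload": {"moves": "0 -0.0222 0 0.0362 0 0.0025 -1"}}

```text
time: 26.32
eef_pos: [0.5571, 0.131, 0.1345]
tcp_rot: [0.649, 0.679, -0.236, 0.25]
contact_force: [4.0, -6.4, -6.5]
opening: 0.192
finger_force: 78.3
```

```bash
python3 lg.py 1 112
```

```text
phi 40.2 F [ 4.  -6.4 -6.5] M [ 0.66 -0.05  0.07] p [0.5571 0.131  0.1345] ff 78 [ 0.31  0.35  1.83 -0.71  1.27  0.59]
```

{"api": "send_rows", "payload": {"moves": "0 -0.0222 0 0.0362 0 0.0025 -1"}}

```text
time: 26.45
eef_pos: [0.5569, 0.1362, 0.1295]
tcp_rot: [0.63, 0.66, -0.281, 0.297]
contact_force: [4.9, -6.9, -4.5]
opening: 0.189
finger_force: 78.3
```

```bash
python3 lg.py 1 112
```

```text
phi 48.2 F [ 4.9 -6.9 -4.5] M [ 0.59 -0.    0.13] p [0.5569 0.1362 0.1295] ff 78 [ 0.36  0.41  1.8  -0.82  1.35  0.68]
```

{"api": "send_rows", "payload": {"moves": "0 0.0222 0 -0.0362 0 0.0025 -1;0 0.0444 0 -0.0717 0 0.0101 -1"}}

```text
time: 26.7
eef_pos: [0.5572, 0.1273, 0.1361]
tcp_rot: [0.664, 0.697, -0.186, 0.197]
contact_force: [6.4, 1.3, -13.6]
opening: 0.191
finger_force: 81.1
```

```bash
python3 lg.py -1 112
```

```text
phi 31.4 F [  6.4   1.3 -13.6] M [ 1.85 -0.58  0.13] p [0.5572 0.1273 0.1361] ff 81 [ 0.26  0.29  1.85 -0.58  1.19  0.49]
```

{"api": "send_rows", "payload": {"moves": "0 0.0222 0 -0.0362 0 0.0025 -1"}}

```text
time: 26.82
eef_pos: [0.5575, 0.1212, 0.1399]
tcp_rot: [0.676, 0.708, -0.138, 0.148]
contact_force: [6.5, 5.5, -14.5]
opening: 0.193
finger_force: 81.0
```

```bash
python3 lg.py -1 112
```

```text
phi 23.3 F [  6.5   5.5 -14.5] M [ 2.08 -0.62  0.16] p [0.5575 0.1212 0.1399] ff 81 [ 0.2   0.24  1.88 -0.45  1.13  0.37]
```

{"api": "send_rows", "payload": {"moves": "0 0.0222 0 -0.0362 0 0.0025 -1"}}

```text
time: 26.95
eef_pos: [0.5577, 0.1147, 0.1427]
tcp_rot: [0.685, 0.717, -0.09, 0.098]
contact_force: [6.3, 7.5, -14.0]
opening: 0.193
finger_force: 80.9
```

```bash
python3 lg.py -1 112
```

```text
phi 15.3 F [  6.3   7.5 -14. ] M [ 2.23 -0.66  0.12] p [0.5577 0.1147 0.1427] ff 81 [ 0.13  0.2   1.9  -0.3   1.08  0.24]
```

{"api": "send_rows", "payload": {"moves": "0 0.0222 0 -0.0362 0 0.0025 -1"}}

```text
time: 27.08
eef_pos: [0.5581, 0.1079, 0.1446]
tcp_rot: [0.69, 0.721, -0.042, 0.048]
contact_force: [5.7, 10.9, -13.7]
opening: 0.195
finger_force: 80.8
```

```bash
python3 lg.py -1 112
```

```text
phi 7.3 F [  5.7  10.9 -13.7] M [ 2.29 -0.66  0.01] p [0.5581 0.1079 0.1446] ff 81 [ 0.07  0.17  1.91 -0.15  1.06  0.09]
```

{"api": "send_rows", "payload": {"moves": "0 0.0222 0 -0.0362 0 0.0025 -1"}}

```text
time: 27.2
eef_pos: [0.5583, 0.1009, 0.1455]
tcp_rot: [0.691, 0.723, 0.006, -0.003]
contact_force: [6.6, 11.6, -12.4]
opening: 0.192
finger_force: 80.6
```

```bash
python3 lg.py -1 112
```

```text
phi -0.7 F [  6.6  11.6 -12.4] M [ 2.18 -0.81 -0.09] p [0.5583 0.1009 0.1455] ff 81 [-0.01  0.15  1.93  0.01  1.06 -0.06]
```

{"api": "send_rows", "payload": {"moves": "0 0.0222 0 -0.0362 0 0.0025 -1"}}

```text
time: 27.32
eef_pos: [0.5586, 0.0939, 0.1455]
tcp_rot: [0.689, 0.72, 0.054, -0.053]
contact_force: [6.7, 13.2, -12.2]
opening: 0.191
finger_force: 80.5
```

```bash
python3 lg.py -1 112
```

```text
phi -8.7 F [  6.7  13.2 -12.2] M [ 2.11 -0.76 -0.21] p [0.5586 0.0939 0.1455] ff 80 [-0.08  0.15  1.94  0.17  1.07 -0.2 ]
```

{"api": "send_rows", "payload": {"moves": "0 0.0222 0 -0.0362 0 0.0025 -1"}}

```text
time: 27.45
eef_pos: [0.5589, 0.0869, 0.1444]
tcp_rot: [0.684, 0.715, 0.102, -0.104]
contact_force: [6.6, 15.9, -10.0]
opening: 0.193
finger_force: 80.4
```

```bash
python3 lg.py -1 112
```

```text
phi -16.7 F [  6.6  15.9 -10. ] M [ 1.95 -0.82 -0.37] p [0.5589 0.0869 0.1444] ff 80 [-0.15  0.16  1.95  0.32  1.11 -0.34]
```

{"api": "send_rows", "payload": {"moves": "0 0.0222 0 -0.0362 0 0.0025 -1"}}

```text
time: 27.58
eef_pos: [0.5592, 0.0802, 0.1424]
tcp_rot: [0.675, 0.706, 0.149, -0.154]
contact_force: [5.1, 16.1, -9.3]
opening: 0.194
finger_force: 80.2
```

```bash
python3 lg.py -1 112
```

```text
phi -24.7 F [ 5.1 16.1 -9.3] M [ 1.76 -0.76 -0.47] p [0.5592 0.0802 0.1424] ff 80 [-0.21  0.18  1.95  0.46  1.17 -0.47]
```

{"api": "send_rows", "payload": {"moves": "0 0.0222 0 -0.0362 0 0.0025 -1"}}

```text
time: 27.7
eef_pos: [0.5595, 0.0738, 0.1395]
tcp_rot: [0.663, 0.694, 0.196, -0.203]
contact_force: [6.7, 18.6, -8.0]
opening: 0.191
finger_force: 80.1
```

```bash
python3 lg.py -1 112
```

```text
phi -32.8 F [ 6.7 18.6 -8. ] M [ 1.66 -0.73 -0.71] p [0.5595 0.0738 0.1395] ff 80 [-0.27  0.21  1.95  0.58  1.23 -0.58]
```

{"api": "send_rows", "payload": {"moves": "0 -0.0222 0 0.0362 0 0.0025 -1;0 -0.0444 0 0.0717 0 0.0101 -1"}}

```text
time: 27.95
eef_pos: [0.559, 0.0826, 0.143]
tcp_rot: [0.685, 0.715, 0.096, -0.098]
contact_force: [6.1, 1.7, -14.7]
opening: 0.192
finger_force: 81.0
```

```bash
python3 lg.py 1 112
```

```text
phi -15.7 F [  6.1   1.7 -14.7] M [-0.24 -0.74 -0.41] p [0.559  0.0826 0.143 ] ff 81 [-0.15  0.16  1.95  0.3   1.11 -0.34]
```

{"api": "send_rows", "payload": {"moves": "0 -0.0222 0 0.0362 0 0.0025 -1"}}

```text
time: 28.08
eef_pos: [0.5588, 0.0896, 0.1447]
tcp_rot: [0.69, 0.721, 0.047, -0.047]
contact_force: [6.8, -0.9, -14.9]
opening: 0.192
finger_force: 81.0
```

```bash
python3 lg.py 1 112
```

```text
phi -7.6 F [  6.8  -0.9 -14.9] M [-0.43 -0.72 -0.37] p [0.5588 0.0896 0.1447] ff 81 [-0.08  0.15  1.94  0.15  1.07 -0.19]
```

{"api": "send_rows", "payload": {"moves": "0 -0.0222 0 0.0362 0 0.0025 -1"}}

```text
time: 28.2
eef_pos: [0.5585, 0.0966, 0.1454]
tcp_rot: [0.691, 0.723, -0.001, 0.004]
contact_force: [6.8, -3.1, -12.9]
opening: 0.193
finger_force: 81.1
```

```bash
python3 lg.py 1 112
```

```text
phi 0.4 F [  6.8  -3.1 -12.9] M [-0.41 -0.69 -0.3 ] p [0.5585 0.0966 0.1454] ff 81 [-0.    0.15  1.93 -0.01  1.06 -0.05]
```

{"api": "send_rows", "payload": {"moves": "0 -0.0222 0 0.0362 0 0.0025 -1"}}

```text
time: 28.32
eef_pos: [0.5582, 0.1036, 0.145]
tcp_rot: [0.689, 0.721, -0.049, 0.054]
contact_force: [6.5, -5.6, -11.3]
opening: 0.196
finger_force: 81.1
```

```bash
python3 lg.py 1 112; python3 fit.py|tail -18; python3 fit.py|head -7;python3 fit2.py|head -1
```

```text
phi 8.4 F [  6.5  -5.6 -11.3] M [-0.37 -0.66 -0.23] p [0.5582 0.1036 0.145 ] ff 81 [ 0.07  0.17  1.91 -0.17  1.06  0.1 ]
 [ 1.6130e+01  1.2813e+02  1.0000e+00  5.6000e-01  1.0600e+00  2.0000e-02]
 [ 2.4180e+01  1.3618e+02  1.0000e+00  4.0000e-01 -3.6000e-01  1.5000e-01]
 [ 3.2180e+01  1.4418e+02  1.0000e+00  4.4000e-01  2.0000e-02  1.1000e-01]
 [ 4.0190e+01  1.5219e+02  1.0000e+00  3.6000e-01 -6.9000e-01  1.8000e-01]
 [ 4.8190e+01  1.6019e+02  1.0000e+00  2.4000e-01 -1.2300e+00  1.7000e-01]
 [ 3.1410e+01  1.4341e+02 -1.0000e+00  1.6000e+00  8.2000e+00  2.0000e-01]
 [ 2.3280e+01  1.3528e+02 -1.0000e+00  1.8900e+00  1.0810e+01 -6.0000e-02]
 [ 1.5260e+01  1.2726e+02 -1.0000e+00  2.1100e+00  1.0910e+01  1.3000e-01]
 [ 7.2600e+00  1.1926e+02 -1.0000e+00  2.2300e+00  1.2560e+01 -9.0000e-02]
 [-7.3000e-01  1.1127e+02 -1.0000e+00  2.1900e+00  1.1430e+01  1.1000e-01]
 [-8.7300e+00  1.0327e+02 -1.0000e+00  2.1800e+00  1.1220e+01  1.4000e-01]
 [-1.6740e+01  9.5260e+01 -1.0000e+00  2.0900e+00  1.2350e+01 -1.9000e-01]
 [-2.4750e+01  8.7250e+01 -1.0000e+00  1.9600e+00  1.0740e+01  2.0000e-02]
 [-3.2760e+01  7.9240e+01 -1.0000e+00  1.9200e+00  1.1250e+01 -1.3000e-01]
 [-1.5730e+01  9.6270e+01  1.0000e+00 -1.2000e-01 -2.3900e+00  7.0000e-02]
 [-7.6300e+00  1.0437e+02  1.0000e+00 -3.6000e-01 -2.8300e+00 -9.0000e-02]
 [ 3.9000e-01  1.1239e+02  1.0000e+00 -4.1000e-01 -3.0200e+00 -9.0000e-02]
 [ 8.3900e+00  1.2039e+02  1.0000e+00 -4.4000e-01 -3.9000e+00  6.0000e-02]]
0.15 G 0.295 beta 158.9 f 0.214 res [0.24514531]
0.17 G 0.207 beta 138.7 f 0.242 res [0.17838114]
0.19 G 0.171 beta 102.2 f 0.271 res [0.12708895]
0.2 G 0.183 beta 82.5 f 0.285 res [0.1142171]
0.21 G 0.214 beta 67.0 f 0.299 res [0.11441823]
0.22 G 0.256 beta 55.9 f 0.313 res [0.12763054]
0.24 G 0.357 beta 42.7 f 0.341 res [0.17928114]
cost 30.50 beta 71.0 +- 7.3 [0.2196 1.2394 0.3023 0.1532 0.0972 0.0957 0.4737] rms 0.114
```

The fit puts the heavy side down at a rotor turn of about 114°. I'll move there and check the angle by the holes.

{"api": "send_rows", "payload": {"moves": "0 0.0167 0 -0.0272 0 0.0014 -1;0 0.0167 0 -0.0272 0 0.0014 -1;0 0.0167 0 -0.0272 0 0.0014 -1"}}

```text
time: 28.7
eef_pos: [0.5584, 0.0998, 0.1453]
tcp_rot: [0.69, 0.723, -0.01, 0.013]
contact_force: [5.7, 2.7, -5.8]
opening: 0.189
finger_force: 82.1
```

```bash
python3 lg.py 0 112; python3 - <<'E'
from plant import ctrl
import cv2,numpy as np
c=ctrl.read_camera("scene")["image"][165:265,225:325,::-1]
cv2.imwrite("pics/m3.png",cv2.resize(c,(600,600),interpolation=2))
E
python3 - <<'E'
# ML fit: noise in F carried through the lever, per-grip angle offsets
import numpy as np
exec(open("fit2.py").read().split("for b0")[0])
from scipy.optimize import minimize
def nll(x):
    r=res(x);m=r[:-7]*.13;v=.04**2+((x[3]+.05)*.6)**2*.7
    return .5*np.sum(m**2/v)+.5*len(m)*np.log(v)+.5*np.sum(r[-7:]**2)
for sel in (slice(0,27),slice(27,43),slice(43,59),slice(59,99),slice(0,43),slice(0,99)):
    A=(s,ph,P,F,M,th,back);s,ph,P,F,M,th,back=[q[sel] for q in A]
    x0=pr.copy();x0[1]=1.1;o=minimize(nll,x0,method="Nelder-Mead",options=dict(maxiter=20000,maxfev=20000,xatol=1e-5))
    print(sel,np.degrees(o.x[1]).round(1),o.x.round(4));s,ph,P,F,M,th,back=A
E
```

```text
phi 1.9 F [ 5.7  2.7 -5.8] M [ 0.87 -0.93  0.14] p [0.5584 0.0998 0.1453] ff 82 [ 0.01  0.16  1.92 -0.04  1.06 -0.02]
slice(0, 27, None) 62.4 [0.2243 1.0883 0.3123 0.1517 0.0976 0.0953 0.4797]
slice(27, 43, None) 96.0 [0.2412 1.6762 0.3068 0.1435 0.0975 0.0955 0.4757]
slice(43, 59, None) 60.3 [0.2268 1.0528 0.2981 0.1572 0.0973 0.0958 0.4666]
slice(59, 99, None) 79.2 [0.237  1.3821 0.3163 0.1539 0.0975 0.0953 0.4731]
slice(0, 43, None) 66.9 [0.2219 1.1682 0.3076 0.1534 0.0974 0.0954 0.4799]
slice(0, 99, None) 71.3 [0.2156 1.2439 0.2999 0.1531 0.0971 0.0958 0.4738]
```

View pics/m3.png

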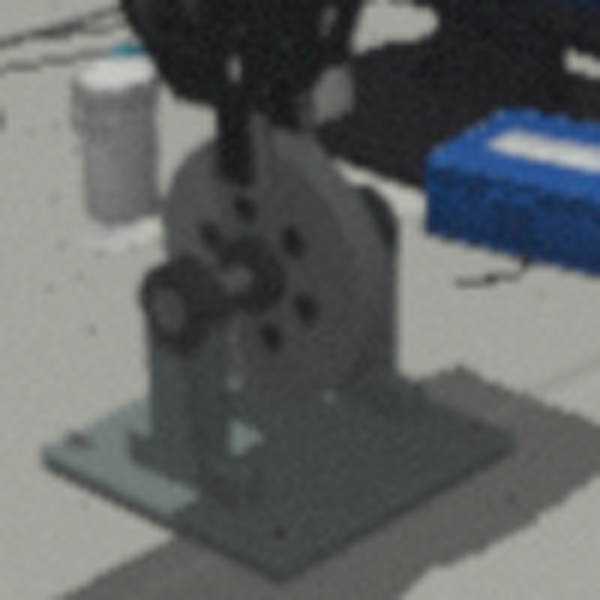

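{"api": "send_rows", "payload": {"moves": "0 0.0083 0 -0.0136 0 0.0004 -1;0 0.0083 0 -0.0136 0 0.0004 -1;0 0.0083 0 -0.0136 0 0.0004 -1;0 0.0083 0 -0.0136 0 0.0004 -1"}}

```text
time: 29.25
eef_pos: [0.5585, 0.0972, 0.1454]
tcp_rot: [0.69, 0.723, 0.008, -0.005]
contact_force: [5.4, 2.5, -6.2]
opening: 0.191
finger_force: 82.1
```

```bash
python3 st.py; python3 -c "
from plant import ctrl
print(ctrl.sign_off())"
```

```text
29.25 [0.5585 0.0972 0.1454] tilt -1.09281788809633 F [ 5.4458  2.5118 -6.1672] M [ 0.8139 -1.0149  0.0872] 0.190839920311842 82.06557869911194 q [-0.0146  0.1514  1.9296  0.0219  1.0578 -0.0719]
the job is handed in; nothing more can be done
None
```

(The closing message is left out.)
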